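Feed a used comb through the dust flap of the wash box

TASK

Put the used feeder comb that lies on the loading deck into the wash box, only pushing with the fingertips: draw back the bolt that locks the dust flap, then slide the comb end-on along the fence so that it noses the flap open and drops down the chute. Draw the hand back so that the flap falls shut behind it, and push the bolt home again. Never lift the comb, and leave the clamp dog, the tamper and the steel cup where they stand.

Things in the scene. Friction and masses are not known exactly. Their poses are not given: they have to be found in the camera images.
- wash_box: Fixed steel drop box with a clear lid, and in front of it a raised loading deck. Origin on the table under the sill; x points into the box, y left along its front, z up. In this frame, mm: box x -12 to 183, y -90 to 128, lid top z 167, its four screws to 173; deck flat, top z 85, x -220 to 0, y -50 to 138, with a 10 high rim at y 137
- sill (a point): Middle of the mouth at the deck's inner edge, on the deck top; axes as the wash box. Mouth 80 mm wide (y -40 to 40). Beyond this edge a 46 degree ramp leads down: a part whose balance point is pushed 10 mm or more past it tips and slides in, at the latest when the finger draws back. A flared cheek, 14 mm high, stands left of the mouth, from x -12, y 42 out to x -60, y 78
- fence_front (a point): Front end (robot side) of the fence's face, at deck height; axes as the wash box. The fence is a straight wall, 4 mm thick and 20 mm high, along x on the right of the deck; its face (y -40 of the wash box) runs 210 mm from here along x, straight to the right edge of the mouth
- flap (a joint): Dust flap in the mouth: aluminium plate, 90 g, 76 mm wide, black rubber lip, on a level pin 56 mm above the deck and 10 mm before the sill; its lower edge ends 3 mm above the deck. rad: 0 hangs shut, grows as the lower edge swings into the box (stop 1.35). Falls shut by its own weight within 1 s. With the bolt home it opens only a crack
- flap_tab (a point): Top of the flap's tab, a 22 mm wide tongue (y 12 to 34 of the wash box) that stands 19 mm above the flap's pin and swings out towards the robot, up to 20 mm, as the flap opens; the bolt rod lies in front of it when home
- bolt (a joint): Barrel bolt on the front panel, above the mouth and left of it. m: 0 fully home (rod in front of the flap's tab, flap locked), grows as it is pushed left, along +y of the wash box, to 0.030 fully drawn; the tab is free from 0.025. Stays where it is left, friction about 1.5 N. Starts within 4 mm of home
- bolt_knob (a point): Centre of the bolt's black ball knob, 16 mm across, on a 9 mm post; 94 mm above the deck and 26 mm above the axis of the 8 mm rod; the guides left and right of it end 19 mm below this point. Moves with the bolt: y 68 (home) to 98 mm (drawn) of the wash box, x -16
- comb_mid (a point): The used feeder comb, bare metal, 58 x 92 x 23 mm, 0.25 to 0.45 kg, flat on the deck, up to 0.4 rad askew to the fence. Point: middle of its outline, 11 mm above its underside. y: long axis (ends at -46, 46). x: to its solid back (block x 3 to 29, full length, 22 high), which faces the fence; six teeth, 6 mm wide, gaps 7, 20 high, reach x -29. Balance point near x 8, y 0
- used_comb: The same comb; origin in the middle of its underside, axes as comb_mid
- clamp_dog: Clamp dog, cast block 31 x 39 x 12 mm with a slot, lying on the deck in its front left corner; origin at its underside. To be left alone
- tamper: Tamper, round foot 62 mm across with a knob, 59 mm tall, standing on the table right of the deck; origin at its underside. To be left alone
- steel_cup: Steel cup, 59 mm across, 42 mm tall, standing on the table right of the deck; origin at its underside. To be left alone
Not all that is in view belongs to the job. Of the things that look like the used_comb, the larger one is meant.

How it is judged (in metres and radians):
On the way, in this order (a step that is already met when the one before it is completed fails the run):
1. the bolt is drawn back (25 mm or more) with the flap still shut and the comb outside (value of joint bolt above 0.025 m and value of joint flap below 0.2 rad and x of comb_mid in the frame of wash_box below -0.06 m), for 0.1 s.
2. the comb, end-on and along the fence (back within 15 mm of it), has nosed the flap open (value of joint flap above 0.5 rad and x of comb_mid in the frame of wash_box above -0.05 m and y of comb_mid in the frame of wash_box below 0.004 m and angle between the y axis of comb_mid and the z axis of wash_box, either way round above 1.2 rad and angle between the y axis of comb_mid and the x axis of wash_box, either way round below 0.3 rad), for 0.1 s.
3. the comb is down in the box and the flap has fallen shut, the bolt still drawn (z of comb_mid in the frame of wash_box below 0.065 m and x of comb_mid in the frame of wash_box between 0.03 and 0.18 m and value of joint flap below 0.12 rad and value of joint bolt above 0.022 m), for 0.2 s.
At the end, for the whole second after the job is handed in: The comb lies at rest inside the box at the foot of the chute (its middle below the deck, past the sill), the flap hangs shut (under 0.12 rad) and the bolt is home to within 6 mm (z of comb_mid in the frame of wash_box below 0.065 m and x of comb_mid in the frame of wash_box between 0.03 and 0.18 m and value of joint flap below 0.12 rad and value of joint bolt below 0.006 m and linear speed of used_comb below 0.02 m/s); the robot touches nothing.
It fails at once if the comb is lifted more than about 14 mm off the deck (z of comb_mid in the frame of wash_box above 0.11 m).
It fails at once if the clamp dog is moved more than 15 mm (distance of clamp_dog from where it was at the start of the episode above 0.015 m).
It fails at once if the tamper is moved more than 15 mm (distance of tamper from where it was at the start of the episode above 0.015 m).
It fails at once if the steel cup is moved more than 15 mm (distance of steel_cup from where it was at the start of the episode above 0.015 m).
It also fails if it takes over 51 s, if anything falls off the work surface, if the arm or the gripper's body presses on something with over 40 N, if the wrist force passes 120 N, or if a joint passes its speed limit or range.

ROBOT

A 6-joint arm with a two-finger parallel gripper is mounted at the origin on a cart in front of the work surface, level with it; the furniture and walls round the work are solid. World frame = base frame: x ahead of the robot, y to its left, z up, the work surface at z = 0. Lengths are in m, angles in degrees, forces in N, time in s.
With the tool pointing down it reaches from about 0.4 to 0.825 m from the base axis. Payload 7 kg.
Tool frame: the origin (TCP) lies midway between the tips of the shut fingers; the grasp point (between the pads) lies 19 mm behind it; z points along the fingers, y is the direction in which the jaws open and shut (so a half turn about z gives the same grasp; the last joint's range is limited). The gripper opens to 88 mm and grips with 3 to 60 N. Pads are 19 mm wide; open, the fingers measure 130 mm over their backs; the gripper's body (78 mm by 193 mm) begins 47 mm behind the grasp point.
Start: joints at [83.371, 20.546, 0.682, 0, -70.136, -16.507], TCP at [0.265, 0.621, 0.227] pointing down, gripper open.
Joint ranges: [-176.03, 176.03], [-82.01, 121.73], [-58.28, 71.71], [-173.87, 95.51], [-174.79, -0.11], [-173.66, 173.66]. Speed limits (degrees/s): [136.94, 136.94, 172.46, 180, 180, 180].

INTERFACE

Orientations are given as [roll, pitch, yaw] about the fixed x, y, z axes, in that order (R = Rz(yaw) Ry(pitch) Rx(roll)).
In Python, from plant import get_state, capture, close_job gives the robot as it stands.
- The arm moves only by the tool apply_moves, never from a script. Its argument "commands" is a list of rows, each an object with "grip": the opening, from 0 (shut) to 1 (fully open); "dp": the shift along the tool's x, y, z in mm, a list of three; "yaw": the turn about the tool's z in rad. A call has 1 to 12 rows; each row is the pose to reach, as a shift and turn from the pose commanded when the call began, along the tool's axes at that moment; what a row does not reach only later rows make up. A row lasts 1/8 s, in which the tool goes at most 62.5 mm and 10.7 degrees, less where a joint would pass 70% of its speed; a pose out of reach is approached as far as the arm can. A call with a gripper value outside its range is refused whole. The fingers move at their own pace and stop on an object; "newtons" is the grip in N (left out, the last holds). Time passes only in rows, so rows that repeat a pose let the fingers close. It gives the time, the measured TCP pose, the force and the opening at its end, in the units of the state.
- get_state(): the state, without advancing time (a new reading comes with each control period).
- capture(name): name is "side" or "top" or "wrist"; returns a dict with "color" (480x640x3 uint8, red, green, blue), "camera_matrix" (3x3 intrinsics, pixels), "k1" (the pictures are not rectified: a ray, as slopes to the right and down, at radius r is drawn at 1 + k1 r^2 times it, then the intrinsics apply), "xyz" and "rotation" of the camera in the world; the wrist camera has in their place "T_tool_cam" (4x4, takes a point from camera to tool coordinates, whose origin is the TCP and whose axes are the flange's). Camera axes: x right, y up, looking along -z (the intrinsics and any distortion apply to the point x, -y, -z); pixel columns grow to the right and rows downward; lengths in m; the calibration is good to about 2 mm. A picture is of the moment at which its call begins: read the wrist's pose just before it. There is no depth.
- close_job(): hands the job in, once; it reports no verdict.
The state is a dict: "time_s": time; "joints": joint angles; "qd": joint speeds; "joint_torque": joint torques, N m; "tcp_pos": TCP position; "eef_rot": TCP orientation; "contact_force": force on the tool from outside, world axes, zero at the start; "moment": the same for the moment, N m; "gripper_width": finger opening in m.
Only numpy, scipy, OpenCV 4.12 (cv2) and the standard library are available. Lean on these libraries where they do the work, as an engineer would, in place of code of your own. Each camera call takes 0.05 s, during which the arm holds its last target.

## Working session

There is one attempt and no reset: what is moved stays moved. The work goes in short steps, Python scripts to look and compute and a tool call to move; the robot and the scene stay as the last step left them, time stands still between calls to the robot, and variables do not carry over. Pictures are saved under pics/ and viewed, and the job is handed in when it is done.

Besides the shell and the picture viewer there is one more tool, called after "Emit:" as name([rows], argument=value, ...), one row to a line, values as JSON. apply_moves: Moves the arm, as the interface text tells. Its arguments: {"type":"object","properties":{"commands":{"type":"array","items":{"type":"object","properties":{"grip":{"type":"number"},"dp":{"type":"array","items":{"type":"number"}},"yaw":{"type":"number"}}}},"newtons":{"type":"number"}},"required":["commands"]}

```bash
ls; mkdir -p pics
cat > h.py <<'E'
import numpy as np, cv2
from plant import get_state, capture, close_job
from scipy.spatial.transform import Rotation as R
def save(n,img): cv2.imwrite('pics/'+n+'.png',img[:,:,::-1])
E
python3 - <<'E'
from h import *
s=get_state();print(s)
for n in ['side','top','wrist']:
    c=capture(n);save(n+'0',c['color']);np.save(n+'0.npy',c,allow_pickle=True)
    print({k:v for k,v in c.items() if k!='color'})
E
```

```text
pics
{'time_s': 0.0, 'joints': array([ 8.33708654e+01,  2.05897744e+01,  6.32529044e-01, -1.83593181e-02,
       -7.01361255e+01, -1.65064372e+01]), 'qd': array([ 0.02296959,  0.09506982, -0.01144968,  0.03278664,  0.00360949,
        0.09698588]), 'joint_torque': array([-2.69040044e-05, -5.82719100e+01,  2.93063825e+01,  6.99740812e+00,
        6.98815507e-03, -1.63716059e-04]), 'tcp_pos': array([0.26505985, 0.62023777, 0.22563752]), 'eef_rot': array([ 1.79905573e+02, -9.98345246e-03, -2.31418159e+01]), 'contact_force': array([-0.30134759,  0.81107756,  0.40970993]), 'moment': array([ 0.02951872, -0.04498749,  0.02792932]), 'gripper_width': 0.08747574697632611}
{'camera_matrix': array([[446.37839472,   0.        , 317.40071691],
       [  0.        , 446.37839472, 244.58146072],
       [  0.        ,   0.        ,   1.        ]]), 'k1': -0.037946895598412224, 'xyz': array([ 0.09333231, -0.45152381,  0.48475878]), 'rotation': array([ 65.60424665,   0.70579275, -31.09612987])}
{'camera_matrix': array([[623.69769891,   0.        , 320.64711211],
       [  0.        , 623.69769891, 242.21596819],
       [  0.        ,   0.        ,   1.        ]]), 'k1': -0.06343800854306264, 'xyz': array([0.36052346, 0.19052198, 1.15441122]), 'rotation': array([  6.75549655,   1.46130161, -90.11962777])}
{'camera_matrix': array([[350.33549033,   0.        , 316.17818865],
       [  0.        , 350.33549033, 240.50712527],
       [  0.        ,   0.        ,   1.        ]]), 'k1': -0.06759168084844147, 'T_tool_cam': array([[ 7.83197236e-05,  9.60169977e-01,  2.79416551e-01,
         7.54219447e-02],
       [ 9.99999928e-01, -1.79253424e-04,  3.35678174e-04,
         3.09117550e-04],
       [ 3.72394478e-04,  2.79416505e-01, -9.60169922e-01,
        -1.58132234e-01],
       [ 0.00000000e+00,  0.00000000e+00,  0.00000000e+00,
         1.00000000e+00]])}
```

View pics/side0.png

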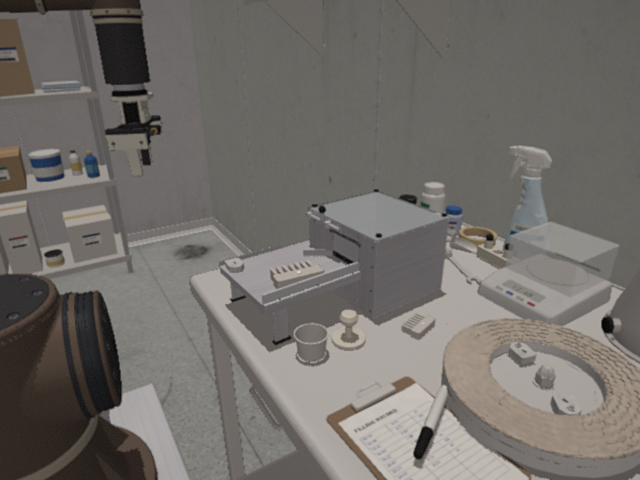

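View pics/top0.png

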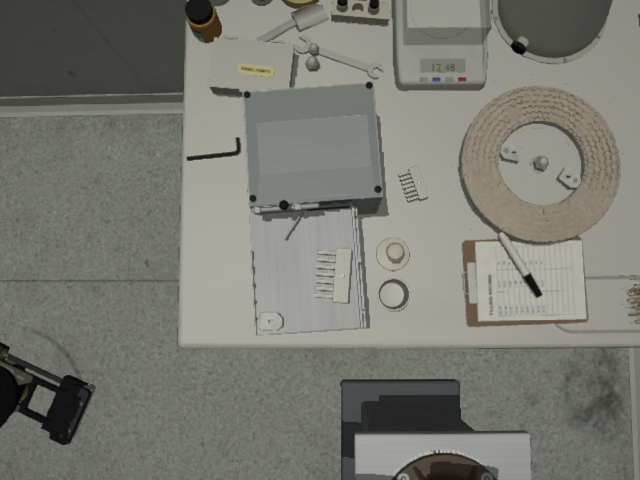

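View pics/wrist0.png

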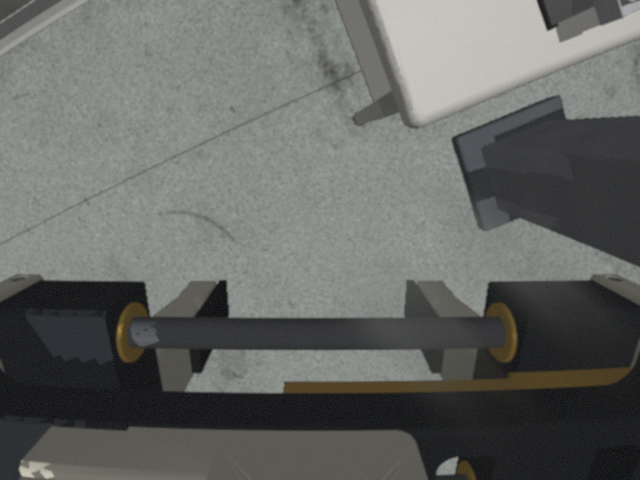

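The top view shows the box at about (315,145) and the deck at (305,270). There are two candidates for the comb: the large one on the deck at top (333,275) / side (298,271), and a small look-alike on the table at top (412,184) / side (418,323). I choose the deck one and check it in close crops.

Run:
```python
from h import *
t=np.load('top0.npy',allow_pickle=True).item()['color']
save('topc',cv2.resize(t[195:340,240:430],None,fx=4,fy=4,interpolation=cv2.INTER_CUBIC))
save('topb',cv2.resize(t[75:220,235:425],None,fx=4,fy=4,interpolation=cv2.INTER_CUBIC))
s=np.load('side0.npy',allow_pickle=True).item()['color']
save('sidec',cv2.resize(s[180:350,215:455],None,fx=3.3,fy=3.3,interpolation=cv2.INTER_CUBIC))
```

```text
(no output)
```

View pics/topc.png

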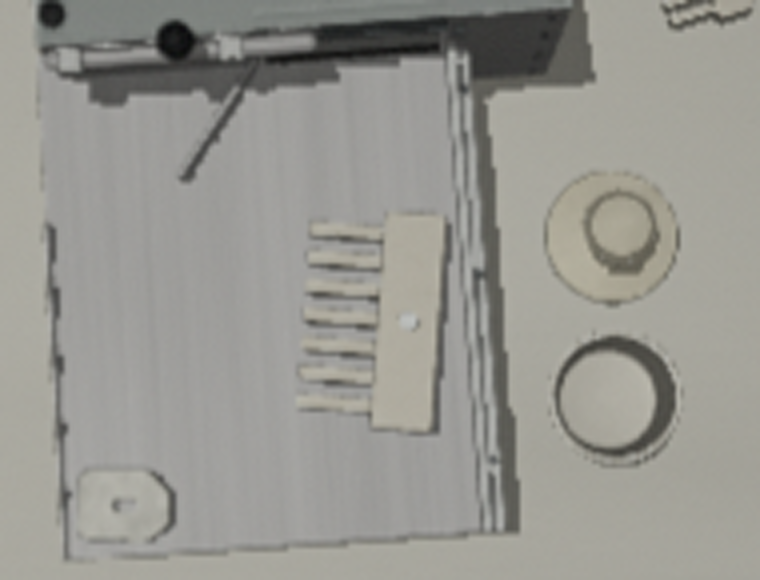

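View pics/topb.png

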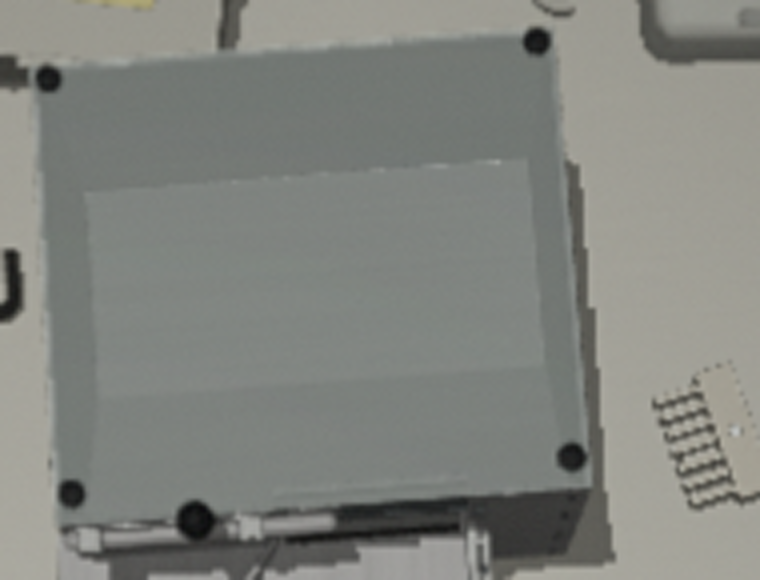

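View pics/sidec.png

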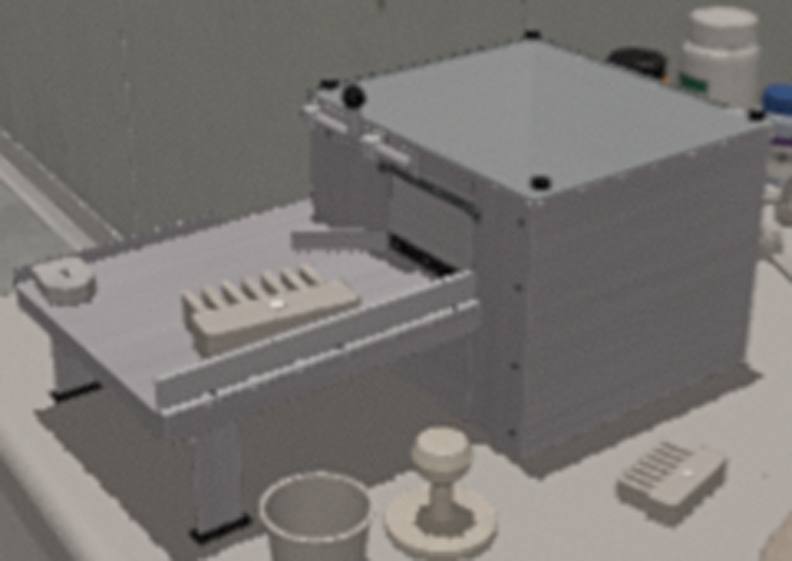

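Confirmed: the deck part at (333,275) is the larger comb. Its back faces the fence and it is slightly askew. The small comb on the table is the decoy. Next I locate the box from the lid screws, the deck edges and the knob.

```bash
cat >> h.py <<'E'
def camRT(c,s=None):
    if 'xyz' in c: return R.from_euler('xyz',c['rotation'],degrees=True).as_matrix(), np.array(c['xyz'])
    T=c['T_tool_cam']; Rt=R.from_euler('xyz',s['eef_rot'],degrees=True).as_matrix()
    return Rt@T[:3,:3], Rt@T[:3,3]+s['tcp_pos']
def ray(c,uv,s=None):
    K=c['camera_matrix'];k=c['k1'];Rm,o=camRT(c,s)
    d=np.array([(uv[0]-K[0,2])/K[0,0],(uv[1]-K[1,2])/K[1,1]]);p=d.copy()
    for _ in range(30): p=d/(1+k*(p@p))
    v=Rm@np.array([p[0],-p[1],-1]);return o,v/np.linalg.norm(v)
def onz(c,uv,z,s=None):
    o,v=ray(c,uv,s);return o+v*(z-o[2])/v[2]
def proj(c,P,s=None):
    K=c['camera_matrix'];Rm,o=camRT(c,s);q=Rm.T@(np.array(P)-o)
    p=np.array([q[0]/-q[2],-q[1]/-q[2]]);p=p*(1+c['k1']*(p@p))
    return p*K[0,0]+K[:2,2]
def tri(rs):
    A=0;b=0
    for o,v in rs:
        M=np.eye(3)-np.outer(v,v);A=A+M;b=b+M@o
    return np.linalg.solve(A,b)
E
python3 - <<'E'
from h import *
t=np.load('top0.npy',allow_pickle=True).item();s=np.load('side0.npy',allow_pickle=True).item()
def blobs(im,box):
    x0,y0,x1,y1=box;g=im[y0:y1,x0:x1].max(2)
    m=(g<45).astype(np.uint8);n,l,st,ce=cv2.connectedComponentsWithStats(m)
    return [(ce[i]+[x0,y0],st[i][2:]) for i in range(1,n) if st[i][4]>5]
B=blobs(t['color'],(235,75,395,225))
for ce,st in B: print('top',ce.round(1),st,onz(t,ce,.172).round(4))
for ce,st in blobs(s['color'],(300,180,460,260)): print('side',ce.round(1),st)
E
```

```text
top [368.5  85. ] [ 6  5 26] [0.7362 0.1363 0.172 ]
top [246.6  94.3] [ 6  6 25] [0.7226 0.3366 0.172 ]
top [237.5 146.4] [ 5 17 40] [0.6345 0.3503 0.172 ]
top [377.5 188.8] [ 6  6 28] [0.5626 0.1241 0.172 ]
top [252.6 198. ] [ 6  5 25] [0.5491 0.3245 0.172 ]
top [334.4 201.8] [32  5 61] [0.542  0.1933 0.172 ]
top [283.6 204.9] [ 9  9 63] [0.5374 0.2746 0.172 ]
top [328.6 207.8] [43  5 75] [0.5323 0.2025 0.172 ]
side [408.8 198.3] [16  9 75]
side [314.5 205.3] [4 2 6]
side [321.7 209.1] [ 6  7 27]
side [444.  214.5] [3 2 6]
side [378.4 235.1] [ 4  3 11]
side [339.4 255.9] [16  9 50]
```

```bash
cat >> h.py <<'E'
YAW=np.deg2rad(3.93);O=np.array([.5586,.2056,0]);RW=np.array([[np.cos(YAW),-np.sin(YAW),0],[np.sin(YAW),np.cos(YAW),0],[0,0,1]])
def w2b(P): return (RW.T@(np.array(P)-O))*1000
def b2w(P): return RW@(np.array(P)/1000.)+O
E
python3 - <<'E'
from h import *
t=np.load('top0.npy',allow_pickle=True).item();s=np.load('side0.npy',allow_pickle=True).item()
kn=tri([ray(t,(283.6,204.9)),ray(s,(321.7,209.1))]);print('knob',w2b(kn), w2b(onz(t,(283.6,204.9),.179)))
pts=[(-220,-50,85),(-220,138,85),(0,138,85),(-210,-40,105),(0,-40,105),(-12,-90,167),(-12,128,167),(183,128,167),(183,-90,167),(-12,42,99),(-60,78,99)]
a=t['color'].copy();b=s['color'].copy()
for p in pts:
    P=b2w(p)
    for im,c in((a,t),(b,s)):
        u=proj(c,P);cv2.circle(im,tuple(int(round(x*16)) for x in u),16,(255,0,0),-1,shift=4)
save('ta',cv2.resize(a[75:345,235:425],None,fx=2.2,fy=2.2,interpolation=cv2.INTER_NEAREST))
save('sa',cv2.resize(b[180:350,215:455],None,fx=3.3,fy=3.3,interpolation=cv2.INTER_NEAREST))
E
```

```text
knob [-17.33695636  69.75966497 177.74329273] [-17.66780048  69.72871887 179.        ]
```

View pics/ta.png

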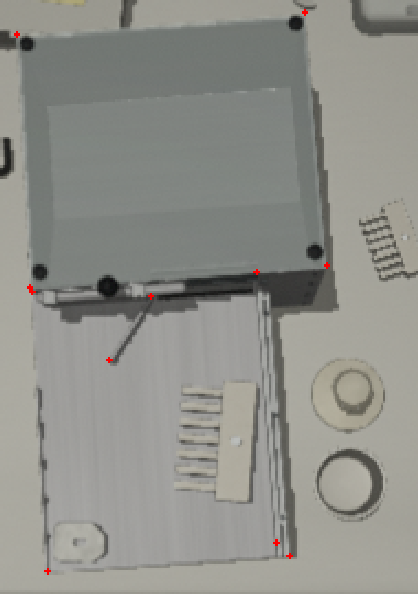

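View pics/sa.png

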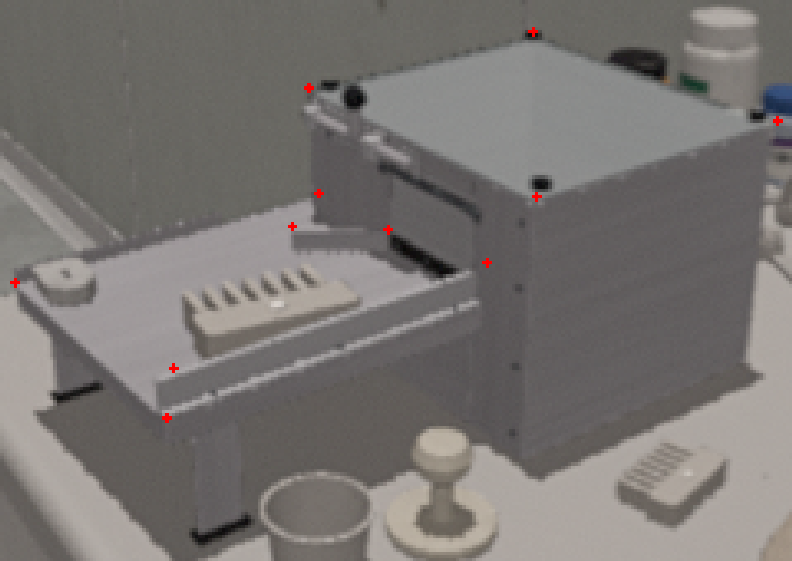

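Run:
```python
from h import *
t=np.load('top0.npy',allow_pickle=True).item()
for q in [(387,213),(445,215),(435,432),(372,428),(408,321),(310,228),(298,402)]:
    print(w2b(onz(t,(q[0]/4+240-.4,q[1]/4+195-.4),.107)).round(1))
print('dog',w2b(onz(t,(122/4+240,505/4+195),.097)))
s=get_state();print(s['tcp_pos'],w2b(s['tcp_pos']))
print('tamper',w2b(onz(t,(622/4+240,225/4+195),.059)),'cup',w2b(onz(t,(615/4+240,395/4+195),.042)))
```

```text
[-84.5  -9.4 107. ]
[-87.1 -33.7 107. ]
[-177.8  -22.6  107. ]
[-174.2    3.5  107. ]
[-130.6  -14.8  107. ]
[-88.4  23.5 107. ]
[-161.2   33.7  107. ]
dog [-199.5547415   110.54577731   97.        ]
[0.26508971 0.62037337 0.22584206] [-264.39251456  433.91455565  225.84206401]
tamper [ -92.90473549 -113.22930064   59.        ] cup [-166.665359   -105.49624421   42.        ]
```

```bash
cat >> h.py <<'E'
import json,sys
def dp(tgt_box,yaw_deg_box,cmdpos,cmdyaw):
    """cmdpos world m, cmdyaw deg world -> dp mm, yaw rad (tool pointing down)"""
    Rt=R.from_euler('xyz',[180,0,cmdyaw],degrees=True).as_matrix()
    d=Rt.T@(b2w(tgt_box)-np.array(cmdpos))*1000
    return d.round(1), round(-np.deg2rad(yaw_deg_box+3.93-cmdyaw),4)
E
python3 - <<'E'
from h import *
print(dp((-16,25,215),0,(.265,.621,.227),-23.142))
E
```

```text
(array([407.6, 251.6,  12. ]), np.float64(-0.4725))
```

Emit:
apply_moves([
  {"dp": [60,38,2],"yaw": -0.1,"grip": 0},
  {"dp": [110,70,4],"yaw": -0.2,"grip": 0},
  {"dp": [160,100,6],"yaw": -0.3,"grip": 0},
  {"dp": [210,130,8],"yaw": -0.4,"grip": 0},
  {"dp": [260,160,10],"yaw": -0.4725,"grip": 0},
  {"dp": [310,191,12],"yaw": -0.4725,"grip": 0},
  {"dp": [360,222,12],"yaw": -0.4725,"grip": 0},
  {"dp": [407.6,251.6,12],"yaw": -0.4725,"grip": 0},
  {"dp": [407.6,251.6,12],"yaw": -0.4725,"grip": 0},
  {"dp": [407.6,251.6,12],"yaw": -0.4725,"grip": 0},
])

```text
time_s: 1.4
tcp_pos: [0.5411, 0.2289, 0.2143]
eef_rot: [180.0, 0.0, 3.9]
contact_force: [-1.5, 0.5, -0.4]
gripper_width: 0.0009
```

Run:
```python
from h import *
s=get_state();print(s['time_s'],w2b(s['tcp_pos']),s['eef_rot'],s['contact_force'],s['gripper_width'])
for n in ['side','top','wrist']:
    c=capture(n);np.save(n+'1.npy',c,allow_pickle=True)
    save(n+'1',c['color'])
    if n=='side': save('side1c',cv2.resize(c['color'][120:340,215:455],None,fx=3,fy=3,interpolation=cv2.INTER_CUBIC))
```

```text
1.4 [-15.83133917  24.40891057 214.26453892] [1.79993830e+02 2.86465911e-02 3.86773689e+00] [-1.47699097  0.54966398 -0.44981993] 0.0008976357813290619
```

View pics/side1c.png

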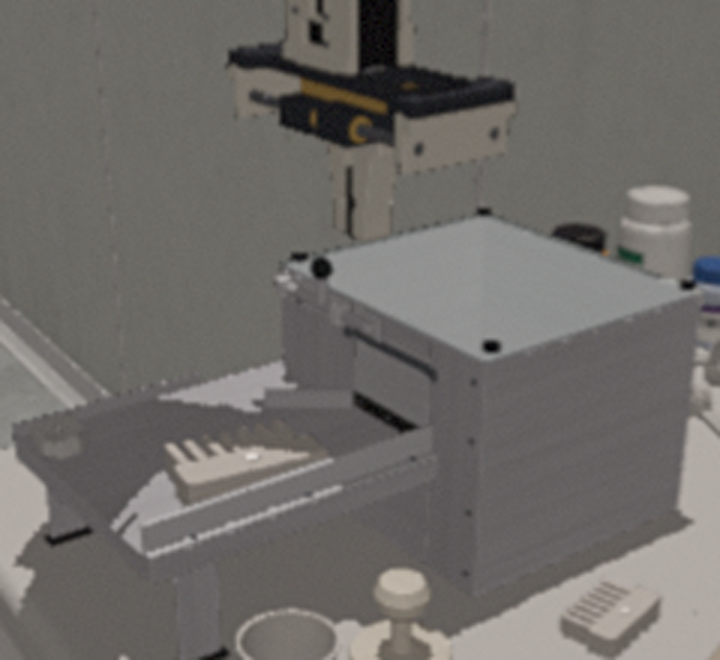

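View pics/wrist1.png

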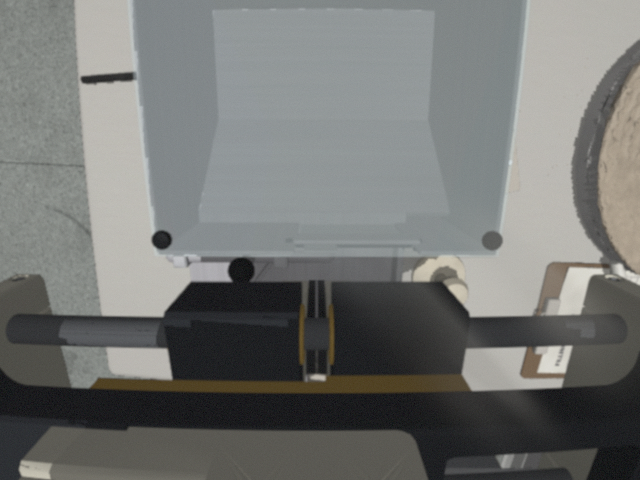

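Side view: the shut fingers hang above the box front at crop (365,200), right of the knob at (320,268). Wrist view: knob at (241,271), front screws at (162,240) and (492,240). I use these to check the box frame relative to the tool.

Run:
```python
from h import *
s=get_state();c=np.load('wrist1.npy',allow_pickle=True).item()
print('knob',w2b(onz(c,(241,271),.179,s)));
for u in [(162,240),(492,240)]: print(w2b(onz(c,u,.173,s)))
c=np.load('side1.npy',allow_pickle=True).item();t=np.load('top1.npy',allow_pickle=True).item()
# fingertip bottom check in side: project TCP
print('tcp side px',(proj(c,s['tcp_pos'])-[215,120])*3)
for d in [(0,21,0),(0,-21,0),(9.5,0,0),(-9.5,0,0)]:
  print((proj(c,b2w(w2b(s['tcp_pos'])+d))-[215,120])*3)
print(dp((-16,25,177),0,b2w((-16,25,215)),3.93))
```

```text
knob [-16.15926044  70.05849653 179.        ]
[  1.15825273 118.25870673 173.        ]
[  1.5162398  -80.65185436 173.        ]
tcp side px [361.05552024 231.3430542 ]
[341.52085466 223.19106212]
[381.3225621  239.80398317]
[372.87339823 228.519245  ]
[349.09901846 234.20081259]
(array([ 0., -0., 38.]), np.float64(-0.0))
```

Emit:
apply_moves([
  {"dp": [0,0,20],"grip": 0},
  {"dp": [0,0,38],"grip": 0},
  {"dp": [0,0,38],"grip": 0},
  {"dp": [0,-8,38],"grip": 0},
  {"dp": [0,-16,38],"grip": 0},
  {"dp": [0,-23,38],"grip": 0},
  {"dp": [0,-30,38],"grip": 0},
  {"dp": [0,-37,38],"grip": 0},
  {"dp": [0,-42,38],"grip": 0},
  {"dp": [0,-44.5,38],"grip": 0},
  {"dp": [0,-44.5,38],"grip": 0},
])

```text
$.commands[0]: bad value
```

Run:
```python
from h import *
s=get_state();print(s['time_s'],w2b(s['tcp_pos']),s['contact_force'])
c=capture('wrist');save('wrist2',c['color']);np.save('wrist2.npy',c)
```

```text
1.55 [-16.20286037  25.6845562  214.54960532] [-0.01542482  0.70710243 -0.16762879]
```

View pics/wrist2.png

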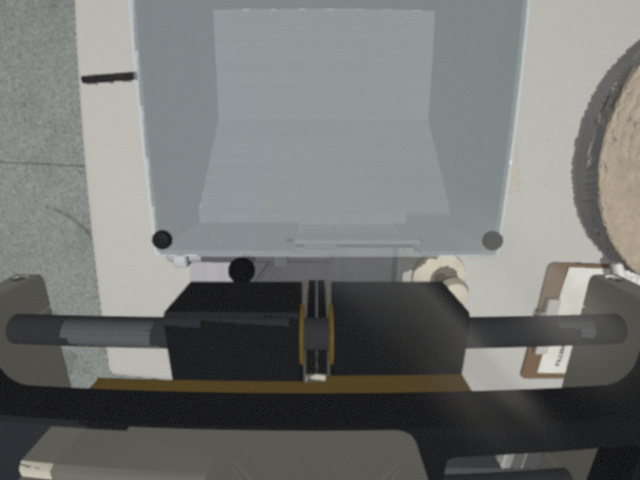

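The call was refused because rows need a yaw, so nothing moved (same picture, knob at (241,271)). I resend it with yaw 0.

Emit:
apply_moves([
  {"dp": [0,0,20],"yaw": 0,"grip": 0},
  {"dp": [0,0,38],"yaw": 0,"grip": 0},
  {"dp": [0,0,38],"yaw": 0,"grip": 0},
  {"dp": [0,-8,38],"yaw": 0,"grip": 0},
  {"dp": [0,-16,38],"yaw": 0,"grip": 0},
  {"dp": [0,-23,38],"yaw": 0,"grip": 0},
  {"dp": [0,-30,38],"yaw": 0,"grip": 0},
  {"dp": [0,-37,38],"yaw": 0,"grip": 0},
  {"dp": [0,-42,38],"yaw": 0,"grip": 0},
  {"dp": [0,-44.5,38],"yaw": 0,"grip": 0},
  {"dp": [0,-44.5,38],"yaw": 0,"grip": 0},
])

```text
time_s: 2.98
tcp_pos: [0.538, 0.2738, 0.1764]
eef_rot: [-180.0, 0.0, 3.9]
contact_force: [0.5, -0.1, -0.3]
gripper_width: 0.0003
```

Run:
```python
from h import *
s=get_state();print(s['time_s'],w2b(s['tcp_pos']),s['contact_force'])
c=capture('wrist');save('wrist3',c['color']);np.save('wrist3.npy',c)
c=capture('side');save('side3c',cv2.resize(c['color'][120:340,215:455],None,fx=3,fy=3,interpolation=cv2.INTER_CUBIC))
```

```text
2.975 [-15.88477652  69.41556351 176.35534573] [ 0.48560997 -0.07469822 -0.28102966]
```

View pics/wrist3.png

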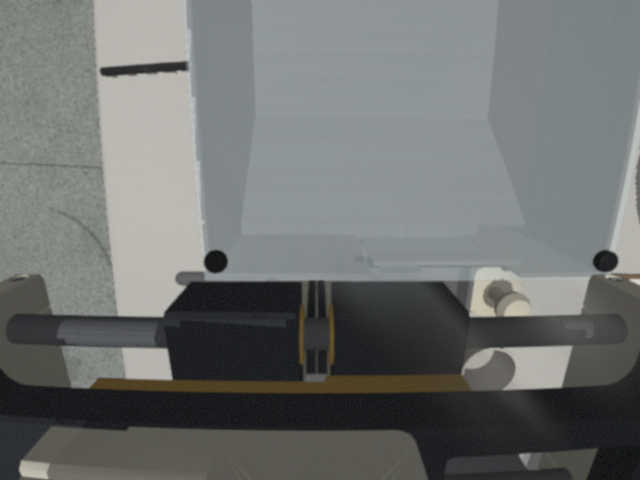

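View pics/side3c.png

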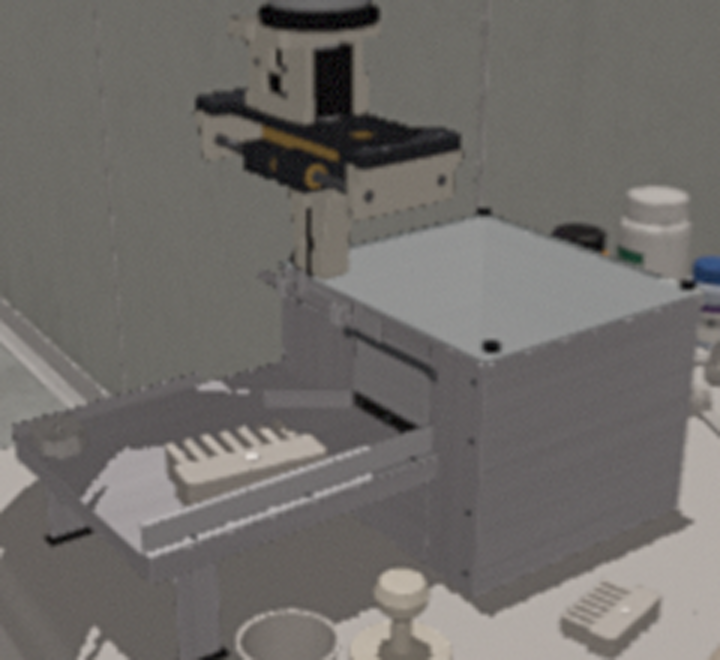

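Emit:
apply_moves([
  {"dp": [0,-1.5,0],"yaw": 0,"grip": 0},
  {"dp": [0,-1.5,0],"yaw": 0,"grip": 0},
  {"dp": [0,10,0],"yaw": 0,"grip": 0},
  {"dp": [0,10,-30],"yaw": 0,"grip": 0},
  {"dp": [-55,8,-30],"yaw": 0,"grip": 0},
  {"dp": [-112,6,-30],"yaw": 0,"grip": 0},
  {"dp": [-112,6,-30],"yaw": 0,"grip": 0},
])

```text
time_s: 3.95
tcp_pos: [0.4241, 0.2589, 0.2073]
eef_rot: [-179.9, -0.0, 4.0]
contact_force: [0.6, -0.1, -0.1]
gripper_width: 0.0002
```

Run:
```python
from h import *
s=get_state();print(s['time_s'],w2b(s['tcp_pos']),s['contact_force'])
for n in ['side','top','wrist']:
    c=capture(n);np.save(n+'4.npy',c,allow_pickle=True)
    save(n+'4',c['color'])
    if n=='side': save('side4c',cv2.resize(c['color'][120:340,215:455],None,fx=3,fy=3,interpolation=cv2.INTER_CUBIC))
    if n=='top': save('top4c',cv2.resize(c['color'][180:340,220:430],None,fx=3.5,fy=3.5,interpolation=cv2.INTER_CUBIC))
```

```text
3.95 [-130.50846025   62.39069783  207.29164338] [ 0.63321393 -0.13741868 -0.05344803]
```

View pics/side4c.png

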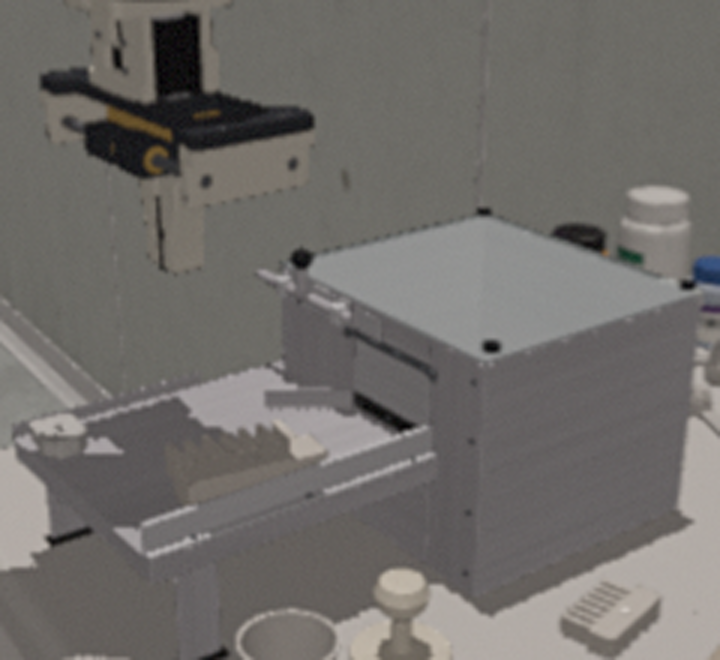

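View pics/top4c.png

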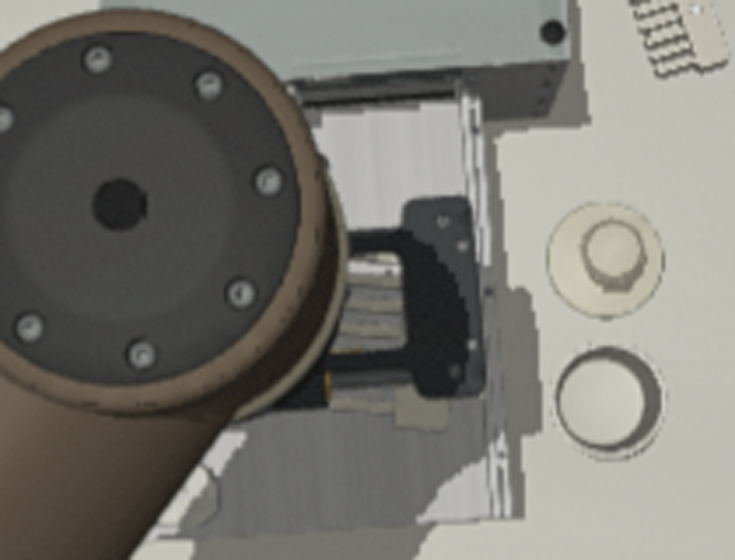

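View pics/wrist4.png

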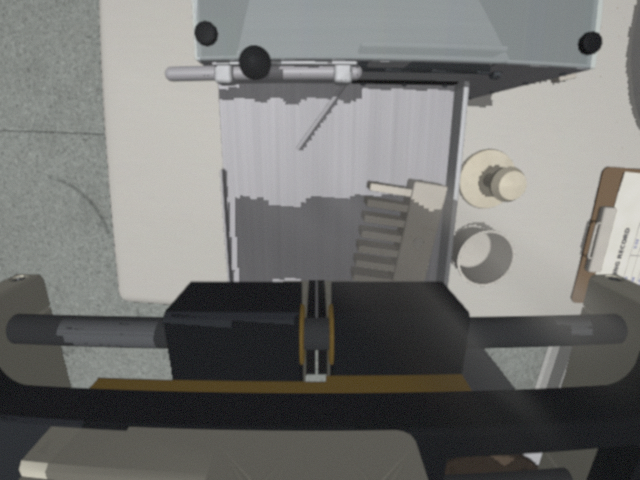

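The knob has moved left: wrist (255,62), side crop (300,258). The comb has not been touched; its front end is at wrist (407,186). I measure both.

Run:
```python
from h import *
s=get_state();c=np.load('wrist4.npy',allow_pickle=True).item()
print('knob',w2b(onz(c,(255,62),.179,s)))
for u in [(447,184),(414,180),(396,278),(369,184),(353,274),(368,190)]: print(u,w2b(onz(c,u,.107,s)).round(1))
```

```text
knob [-14.85391834  93.28287248 179.        ]
(447, 184) [-83.3 -33.7 107. ]
(414, 180) [-80.6  -8.7 107. ]
(396, 278) [-158.    -0.3  107. ]
(369, 184) [-83.7  24.4 107. ]
(353, 274) [-154.5   34.1  107. ]
(368, 190) [-88.1  25.  107. ]
```

Knob y is about 93, so the bolt is drawn about 25 mm, which is marginal (the fingertips are narrower than assumed). I go back and push it fully home to the left.

Emit:
apply_moves([
  {"dp": [55,6,0],"yaw": 0,"grip": 0},
  {"dp": [112,6,0],"yaw": 0,"grip": 0},
  {"dp": [112,6,0],"yaw": 0,"grip": 0},
  {"dp": [112,6,30],"yaw": 0,"grip": 0},
  {"dp": [112,3,30],"yaw": 0,"grip": 0},
  {"dp": [112,-4,30],"yaw": 0,"grip": 0},
  {"dp": [112,-8,30],"yaw": 0,"grip": 0},
  {"dp": [112,-10.5,30],"yaw": 0,"grip": 0},
  {"dp": [112,-12,30],"yaw": 0,"grip": 0},
  {"dp": [112,-12,30],"yaw": 0,"grip": 0},
])

```text
time_s: 5.35
tcp_pos: [0.5381, 0.2795, 0.1774]
eef_rot: [-180.0, -0.1, 4.0]
contact_force: [1.2, -2.2, 4.1]
gripper_width: 0.0
```

Run:
```python
from h import *
s=get_state();print(s['time_s'],w2b(s['tcp_pos']),s['contact_force'],s['moment'])
```

```text
5.35 [-15.33885825  75.17426387 177.35578029] [ 1.24367393 -2.18419935  4.08983428] [-0.99564382 -0.62132551 -0.07147258]
```

Emit:
apply_moves([
  {"dp": [0,10,0],"yaw": 0,"grip": 0},
  {"dp": [0,12,-30],"yaw": 0,"grip": 0},
  {"dp": [-55,12,-30],"yaw": 0,"grip": 0},
  {"dp": [-112,12,-30],"yaw": 0,"grip": 0},
  {"dp": [-112,12,-30],"yaw": 0,"grip": 0},
])

```text
time_s: 5.98
tcp_pos: [0.4235, 0.2587, 0.2067]
eef_rot: [-179.9, 0.1, 4.0]
contact_force: [1.1, -0.0, 0.8]
gripper_width: 0.0005
```

Run:
```python
from h import *
s=get_state();c=capture('wrist');save('wrist5',c['color']);np.save('wrist5.npy',c,allow_pickle=True)
print(s['time_s'],w2b(s['tcp_pos']))
b=c['color'][20:100,150:300].max(2);m=(b<45).astype(np.uint8);n,l,st,ce=cv2.connectedComponentsWithStats(m)
for i in range(1,n):
    if st[i][4]>40: u=ce[i]+[150,20];print(u,st[i],w2b(onz(c,u,.179,s)),w2b(onz(c,u,.173,s)))
d=capture('side');save('side5c',cv2.resize(d['color'][120:340,215:455],None,fx=3,fy=3,interpolation=cv2.INTER_CUBIC))
b=d['color'][195:215,300:330].max(2);m=(b<45).astype(np.uint8);n,l,st,ce=cv2.connectedComponentsWithStats(m)
for i in range(1,n):
    u2=ce[i]+[300,195];print(u2,st[i])
```

```text
5.975 [-131.0976519    62.21691645  206.70359473]
[207.78571429  31.92857143] [48  3 16 14 56] [ -4.79267464 114.76182902 179.        ] [ -3.14949593 116.47025481 173.        ]
[244.76994434  55.49721707] [ 79  19  30  32 539] [-15.84617108  97.12622436 179.        ] [-14.56001347  98.26503103 173.        ]
[313.92592593 205.40740741] [12  8  5  6 27]
```

View pics/wrist5.png

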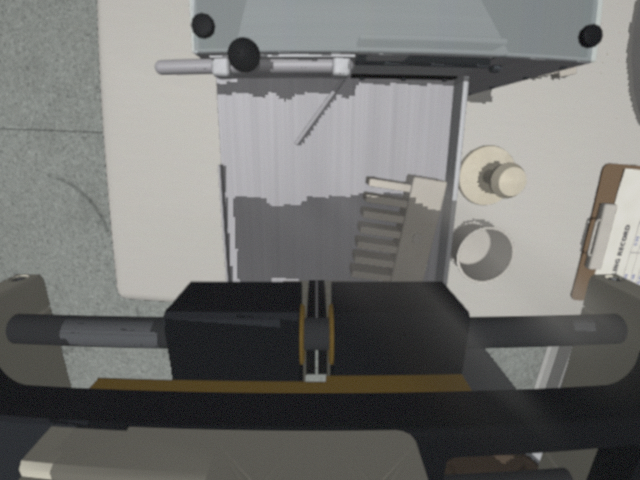

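View pics/side5c.png

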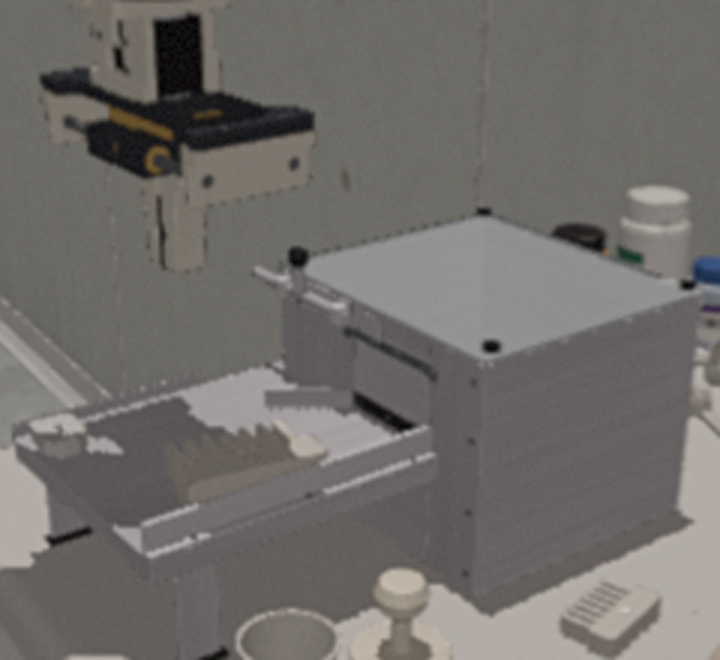

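The bolt is fully drawn: knob y is about 97–98, at wrist (245,55). Now I go down left of the teeth and push the comb sideways against the fence.

Emit:
apply_moves([
  {"dp": [-1,0,57],"yaw": 0,"grip": 0},
  {"dp": [-1,0,113],"yaw": 0,"grip": 0},
  {"dp": [-1,0,113],"yaw": 0,"grip": 0},
  {"dp": [-1,8,113],"yaw": 0,"grip": 0},
  {"dp": [-1,14,113],"yaw": 0,"grip": 0},
  {"dp": [-1,18,113],"yaw": 0,"grip": 0},
  {"dp": [-1,22,113],"yaw": 0,"grip": 0},
  {"dp": [-1,26,113],"yaw": 0,"grip": 0},
  {"dp": [-1,29,113],"yaw": 0,"grip": 0},
  {"dp": [-1,29,113],"yaw": 0,"grip": 0},
])

```text
time_s: 7.32
tcp_pos: [0.4283, 0.2348, 0.0951]
eef_rot: [-179.6, -0.2, 3.9]
contact_force: [-10.6, 16.7, 5.5]
gripper_width: 0.0004
```

Run:
```python
from h import *
s=get_state();c=capture('side');print(s['time_s'],w2b(s['tcp_pos']),s['contact_force'])
save('side6c',cv2.resize(c['color'][180:340,215:415],None,fx=4,fy=3.6,interpolation=cv2.INTER_CUBIC))
c=capture('wrist');save('wrist6',c['color'])
```

```text
7.325 [-128.02469978   38.07112124   95.06040937] [-10.60447364  16.72971157   5.5366764 ]
```

View pics/side6c.png

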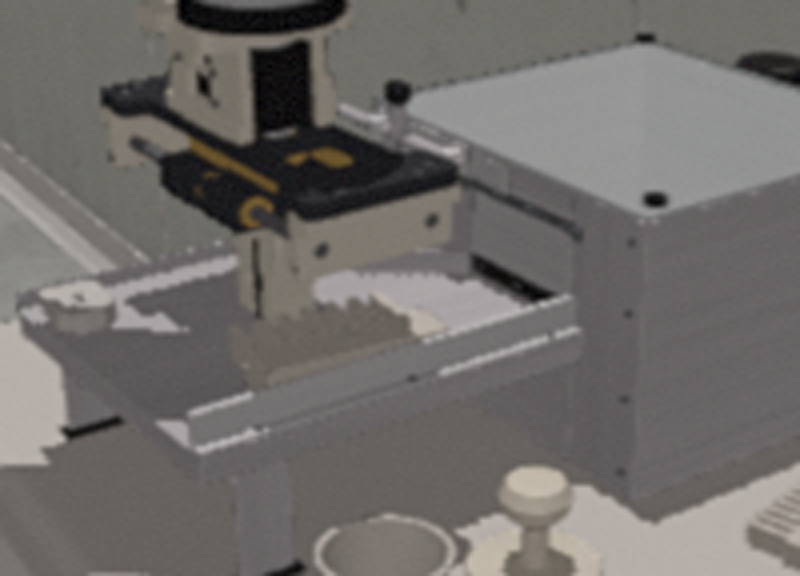

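View pics/wrist6.png

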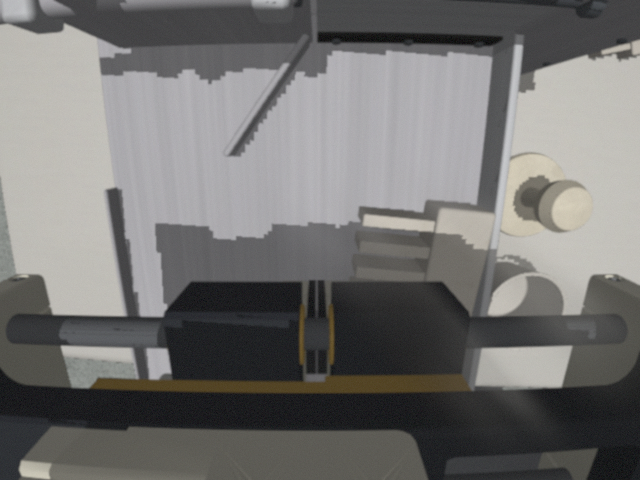

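About 20 N has built up, so the comb is against the fence; in the wrist view its front end (460,212) sits by the fence line at (490,230). I stop pushing, lift clear, go behind the comb and look.

Emit:
apply_moves([
  {"dp": [0,-10,0],"yaw": 0,"grip": 0},
  {"dp": [0,-10,-40],"yaw": 0,"grip": 0},
  {"dp": [-30,20,-56],"yaw": 0,"grip": 0},
  {"dp": [-66,51.5,-56],"yaw": 0,"grip": 0},
  {"dp": [-66,51.5,-56],"yaw": 0,"grip": 0},
])

```text
time_s: 8.05
tcp_pos: [0.3633, 0.1723, 0.1497]
eef_rot: [180.0, 0.0, 3.9]
contact_force: [0.7, 0.2, -0.0]
gripper_width: 0.0006
```

Run:
```python
from h import *
s=get_state();c=capture('wrist');print(s['time_s'],w2b(s['tcp_pos']),s['contact_force'])
save('wrist7',c['color']);np.save('wrist7.npy',c,allow_pickle=True)
c=capture('side');np.save('side7.npy',c,allow_pickle=True)
save('side7c',cv2.resize(c['color'][180:340,215:415],None,fx=4,fy=3.6,interpolation=cv2.INTER_CUBIC))
```

```text
8.05 [-197.13872691  -19.87217154  149.67834381] [ 0.65897839  0.18491093 -0.0376049 ]
```

View pics/side7c.png

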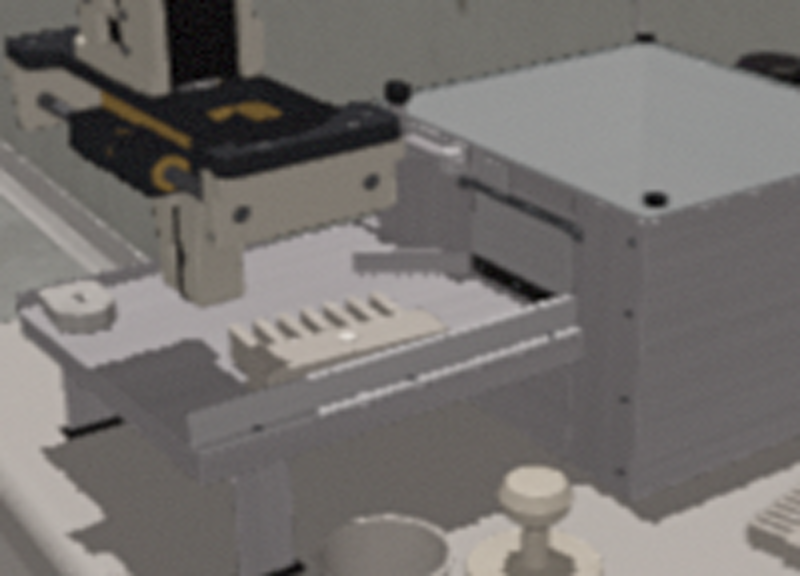

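View pics/wrist7.png

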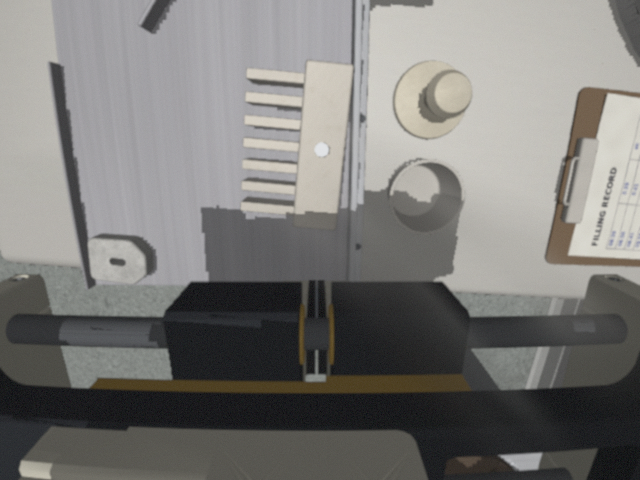

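Run:
```python
from h import *
s=get_state();c=np.load('wrist7.npy',allow_pickle=True).item()
for u in [(306,61),(353,65),(336,228),(294,225),(321,149),(246,73),(241,205)]: print(u,w2b(onz(c,u,.107,s)).round(1))
print('fence top inner');
for u in [(356,60),(349,280)]: print(w2b(onz(c,u,.105,s)).round(1))
print('dog',w2b(onz(c,(119,258),.097,s)))
```

```text
(306, 61) [-79.  -12.4 107. ]
(353, 65) [-81.  -37.3 107. ]
(336, 228) [-170.2  -29.5  107. ]
(294, 225) [-168.4   -4.7  107. ]
(321, 149) [-124.8  -20.5  107. ]
(246, 73) [-84.8  19.7 107. ]
(241, 205) [-156.4   26.1  107. ]
fence top inner
[-78.1 -39.  105. ]
[-204.2  -38.3  105. ]
dog [-192.82778593  110.83179299   97.        ]
```

The comb's nose is now at the fence (y −37) with yaw about −5°, mid y about −5, all within the mouth. The clamp dog is at wrist (119,258), untouched. Next I push end-on from behind with the flat face of the shut fingers.

Emit:
apply_moves([
  {"dp": [7,-3,25],"yaw": 0,"grip": 0},
  {"dp": [7,-3,50],"yaw": 0,"grip": 0},
  {"dp": [7,-3,50],"yaw": 0,"grip": 0},
  {"dp": [16,-3,50],"yaw": 0,"grip": 0},
  {"dp": [25,-3,50],"yaw": 0,"grip": 0},
  {"dp": [34,-3,50],"yaw": 0,"grip": 0},
  {"dp": [43,-3,50],"yaw": 0,"grip": 0},
  {"dp": [52,-3,50],"yaw": 0,"grip": 0},
  {"dp": [61,-3,50],"yaw": 0,"grip": 0},
  {"dp": [61,-3,50],"yaw": 0,"grip": 0},
])

```text
time_s: 9.4
tcp_pos: [0.4273, 0.1825, 0.0997]
eef_rot: [-180.0, -0.1, 3.9]
contact_force: [-1.3, 0.1, -0.2]
gripper_width: 0.0001
```

Run:
```python
from h import *
s=get_state();c=capture('wrist');print(s['time_s'],w2b(s['tcp_pos']),s['contact_force'])
save('wrist8',c['color']);np.save('wrist8.npy',c,allow_pickle=True)
c=capture('side');np.save('side8.npy',c,allow_pickle=True)
save('side8c',cv2.resize(c['color'][180:340,215:415],None,fx=4,fy=3.6,interpolation=cv2.INTER_CUBIC))
```

```text
9.4 [-132.57390108  -14.01246991   99.69787209] [-1.32010634  0.12081856 -0.15924222]
```

View pics/side8c.png

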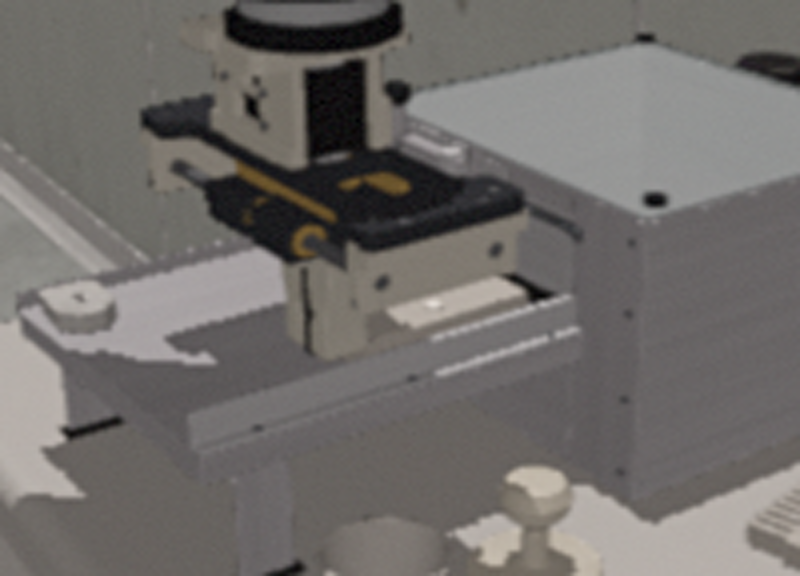

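View pics/wrist8.png

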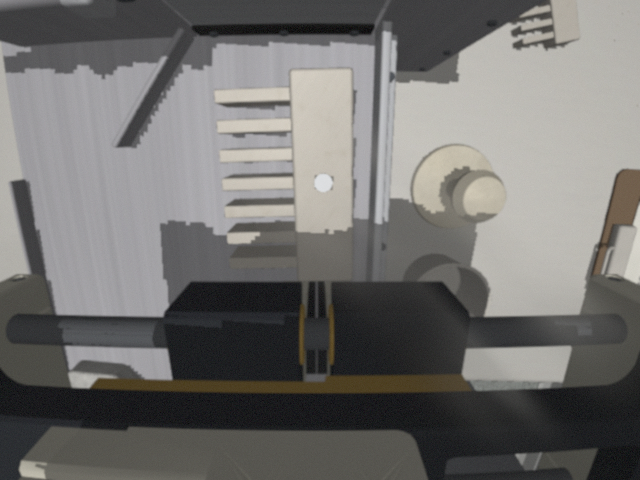

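Run:
```python
from h import *
s=get_state();c=np.load('wrist8.npy',allow_pickle=True).item()
for u in [(290,70),(352,69),(352,240),(323,183),(215,93),(228,236)]: print(u,w2b(onz(c,u,.107,s)).round(1))
for u in [(376,70),(373,240)]: print(w2b(onz(c,u,.105,s)).round(1))
```

```text
(290, 70) [-30.9  -3.8 107. ]
(352, 69) [-30.5 -28.6 107. ]
(352, 240) [-101.4  -30.3  107. ]
(323, 183) [-76.  -17.2 107. ]
(215, 93) [-39.3  26.9 107. ]
(228, 236) [-99.6  25.3 107. ]
[-30.4 -38.5 105. ]
[-102.   -40.1  105. ]
```

The comb is aligned and straight, but its back stands about 9 mm off the fence (wrist right edge column 352 against fence 375), so mid y is about −1. For margin I nudge it sideways once more, at its middle.

Emit:
apply_moves([
  {"dp": [-8,0,0],"yaw": 0,"grip": 0},
  {"dp": [-8,0,-35],"yaw": 0,"grip": 0},
  {"dp": [25,-40,-35],"yaw": 0,"grip": 0},
  {"dp": [54,-76,-35],"yaw": 0,"grip": 0},
  {"dp": [54,-76,-35],"yaw": 0,"grip": 0},
  {"dp": [54,-76,4],"yaw": 0,"grip": 0},
  {"dp": [54,-66,4],"yaw": 0,"grip": 0},
  {"dp": [54,-60,4],"yaw": 0,"grip": 0},
  {"dp": [54,-56,4],"yaw": 0,"grip": 0},
  {"dp": [54,-52.5,4],"yaw": 0,"grip": 0},
  {"dp": [54,-49,4],"yaw": 0,"grip": 0},
  {"dp": [54,-49,4],"yaw": 0,"grip": 0},
])

```text
time_s: 11.0
tcp_pos: [0.4773, 0.2352, 0.0963]
eef_rot: [-179.9, -0.1, 3.9]
contact_force: [1.8, 3.3, 1.8]
gripper_width: 0.0005
```

Run:
```python
from h import *
s=get_state();c=capture('wrist');print(s['time_s'],w2b(s['tcp_pos']),s['contact_force'])
save('wrist9',c['color'])
```

```text
11.0 [-79.0711392   35.09149749  96.26343944] [1.75261016 3.2848227  1.82676236]
```

View pics/wrist9.png

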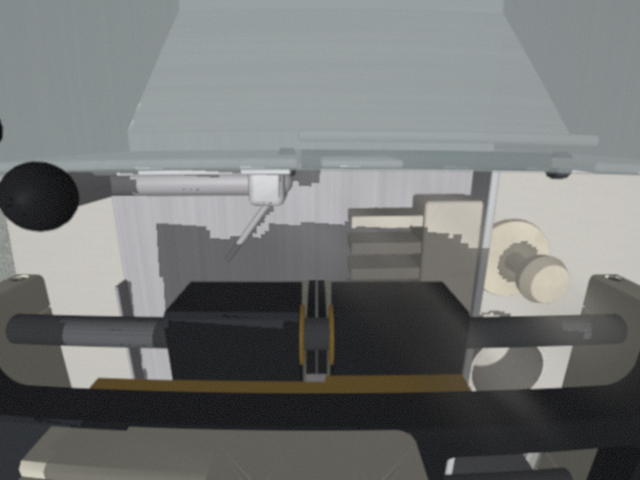

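In the wrist view the comb's back (480,200) is close to the fence (490,200), and the force is only about 3 N. I return behind the comb and continue end-on.

Emit:
apply_moves([
  {"dp": [0,-12,0],"yaw": 0,"grip": 0},
  {"dp": [0,-12,-35],"yaw": 0,"grip": 0},
  {"dp": [-30,20,-35],"yaw": 0,"grip": 0},
  {"dp": [-62,50,-35],"yaw": 0,"grip": 0},
  {"dp": [-62,50,-35],"yaw": 0,"grip": 0},
  {"dp": [-62,50,-4],"yaw": 0,"grip": 0},
  {"dp": [-62,50,-4],"yaw": 0,"grip": 0},
])

```text
time_s: 11.92
tcp_pos: [0.4171, 0.1798, 0.0979]
eef_rot: [179.8, 0.2, 3.9]
contact_force: [-0.7, 0.6, 1.0]
gripper_width: 0.0003
```

Run:
```python
from h import *
s=get_state();c=capture('wrist');print(s['time_s'],w2b(s['tcp_pos']),s['contact_force'])
save('wrist10',c['color']);np.save('wrist10.npy',c,allow_pickle=True)
```

```text
11.925 [-142.944838    -16.01204866   97.8964894 ] [-0.71925719  0.60489384  0.96928963]
```

View pics/wrist10.png

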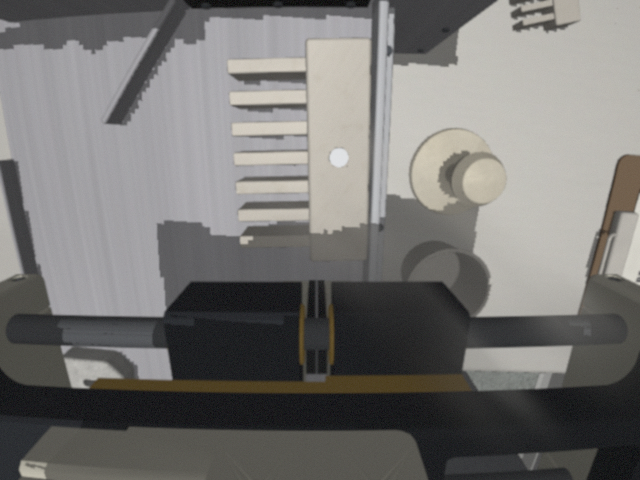

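The comb lies straight along the fence: back edge at wrist column 370, fence at 376. I push end-on into the flap, stage one.

Emit:
apply_moves([
  {"dp": [8,0,0],"yaw": 0,"grip": 0},
  {"dp": [16,0,0],"yaw": 0,"grip": 0},
  {"dp": [23,0,0],"yaw": 0,"grip": 0},
  {"dp": [30,0,0],"yaw": 0,"grip": 0},
  {"dp": [37,0,0],"yaw": 0,"grip": 0},
  {"dp": [44,0,0],"yaw": 0,"grip": 0},
  {"dp": [51,0,0],"yaw": 0,"grip": 0},
  {"dp": [58,0,0],"yaw": 0,"grip": 0},
  {"dp": [65,0,0],"yaw": 0,"grip": 0},
  {"dp": [70,0,0],"yaw": 0,"grip": 0},
  {"dp": [70,0,0],"yaw": 0,"grip": 0},
  {"dp": [70,0,-3],"yaw": 0,"grip": 0},
])

```text
time_s: 13.48
tcp_pos: [0.4886, 0.1857, 0.1026]
eef_rot: [-180.0, -0.1, 3.9]
contact_force: [0.5, -0.3, 1.0]
gripper_width: 0.0002
```

Run:
```python
from h import *
s=get_state();c=capture('wrist');print(s['time_s'],w2b(s['tcp_pos']),s['contact_force'])
save('wrist11',c['color']);np.save('wrist11.npy',c,allow_pickle=True)
c=capture('side');np.save('side11.npy',c,allow_pickle=True)
save('side11c',cv2.resize(c['color'][160:320,255:455],None,fx=4,fy=3.6,interpolation=cv2.INTER_CUBIC))
```

```text
13.475 [-71.20104951 -15.08769691 102.59016484] [ 0.49609464 -0.3373361   0.96230759]
```

View pics/wrist11.png

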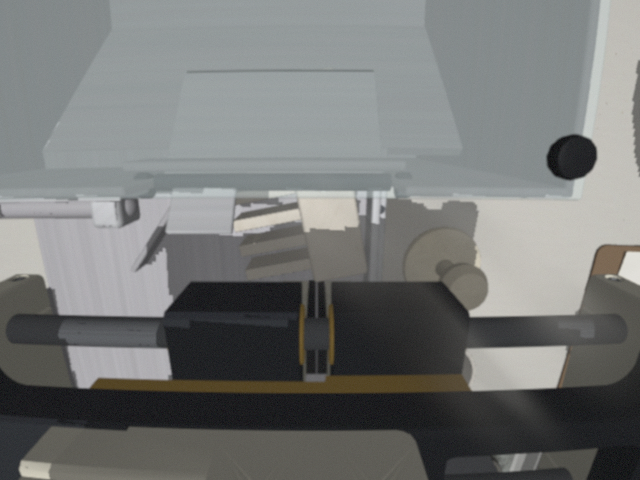

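View pics/side11c.png

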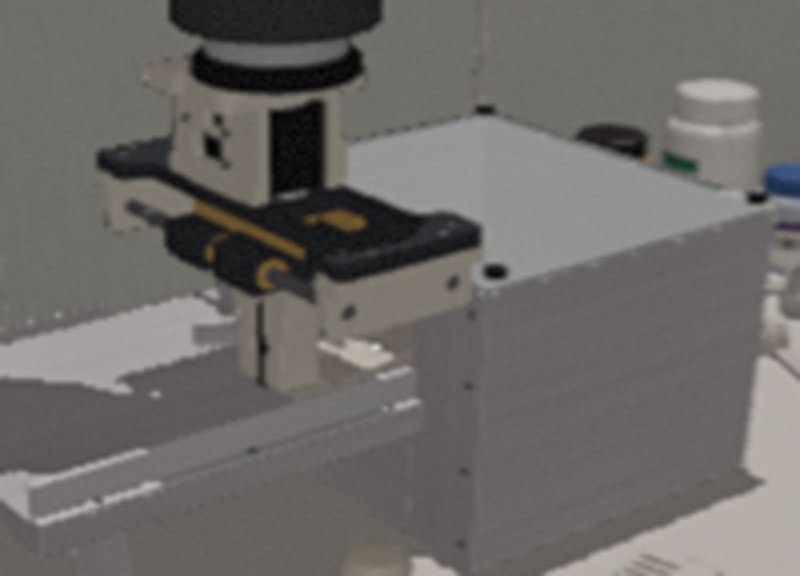

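Run:
```python
from h import *
s=get_state();c=np.load('wrist11.npy',allow_pickle=True).item()
save('w11c',cv2.resize(c['color'][150:300,120:420],None,fx=2.6,fy=2.6,interpolation=cv2.INTER_CUBIC))
for u in [(299,212),(235,230),(236,217),(304,268),(365,272),(359,205),(245,275),(241,243)]: print(u,w2b(onz(c,u,.106,s)).round(1))
```

```text
(299, 212) [-27.6  -7.3 106. ]
(235, 230) [-36.   22.2 106. ]
(236, 217) [-29.9  21.4 106. ]
(304, 268) [-54.5  -9.3 106. ]
(365, 272) [-56.5 -38.3 106. ]
(359, 205) [-24.3 -34.3 106. ]
(245, 275) [-58.1  18.9 106. ]
(241, 243) [-42.2  19.8 106. ]
```

View pics/w11c.png

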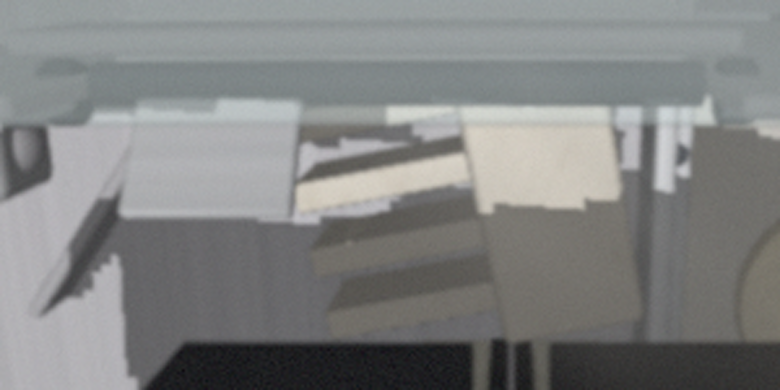

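The flap is nosed well open (plate seen inside at wrist (280,110)). The comb has turned roughly 5–10° anticlockwise, within limits, with mid y about −4. I shift the push point about 9 mm left to counter the turn, then continue gently, because the gripper body comes close to the lid screw.

Emit:
apply_moves([
  {"dp": [-3,0,-0.5],"yaw": 0,"grip": 0},
  {"dp": [-3,-9,-0.5],"yaw": 0,"grip": 0},
  {"dp": [0,-9,-0.5],"yaw": 0,"grip": 0},
  {"dp": [6,-9,-0.5],"yaw": 0,"grip": 0},
  {"dp": [12,-9,-0.5],"yaw": 0,"grip": 0},
  {"dp": [18,-9,-0.5],"yaw": 0,"grip": 0},
  {"dp": [18,-9,-0.5],"yaw": 0,"grip": 0},
])

```text
time_s: 14.45
tcp_pos: [0.5051, 0.1958, 0.1029]
eef_rot: [-180.0, 0.1, 3.9]
contact_force: [-5.0, 1.6, 4.3]
gripper_width: 0.0008
```

Run:
```python
from h import *
s=get_state();c=capture('wrist');print(s['time_s'],w2b(s['tcp_pos']),s['contact_force'])
save('wrist12',c['color']);np.save('wrist12.npy',c,allow_pickle=True)
c=capture('side');np.save('side12.npy',c,allow_pickle=True)
save('side12c',cv2.resize(c['color'][160:320,255:455],None,fx=4,fy=3.6,interpolation=cv2.INTER_CUBIC))
```

```text
14.45 [-54.04070667  -6.10823203 102.86076059] [-4.980264    1.58869901  4.26398311]
```

View pics/wrist12.png

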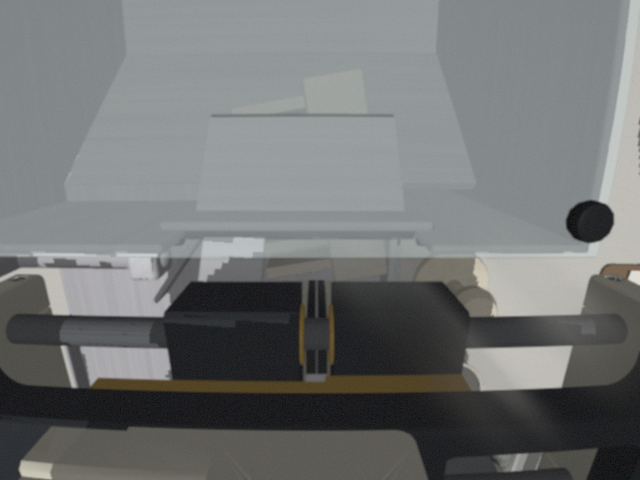

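View pics/side12c.png

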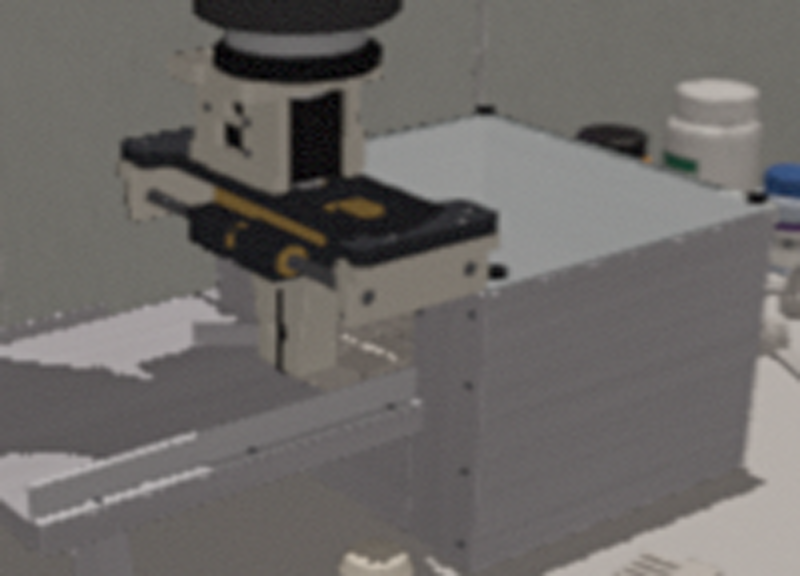

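The comb's nose shows beyond the flap at wrist (335,90), still about 8° askew. The right screw at (590,220) is still clear of the gripper body. I continue the last 9–10 mm.

Emit:
apply_moves([
  {"dp": [4,0,-0.5],"yaw": 0,"grip": 0},
  {"dp": [8,0,-0.5],"yaw": 0,"grip": 0},
  {"dp": [9.5,0,-0.5],"yaw": 0,"grip": 0},
  {"dp": [9.5,0,-0.5],"yaw": 0,"grip": 0},
])

```text
time_s: 15.05
tcp_pos: [0.5141, 0.1965, 0.1034]
eef_rot: [-180.0, 0.1, 3.9]
contact_force: [-7.8, 2.8, 5.0]
gripper_width: 0.0006
```

Run:
```python
from h import *
s=get_state();c=capture('wrist');print(s['time_s'],w2b(s['tcp_pos']),s['contact_force'])
save('wrist13',c['color']);np.save('wrist13.npy',c,allow_pickle=True)
```

```text
15.05 [-44.97797747  -5.98869338 103.4353739 ] [-7.79428889  2.77313894  5.0097787 ]
```

View pics/wrist13.png

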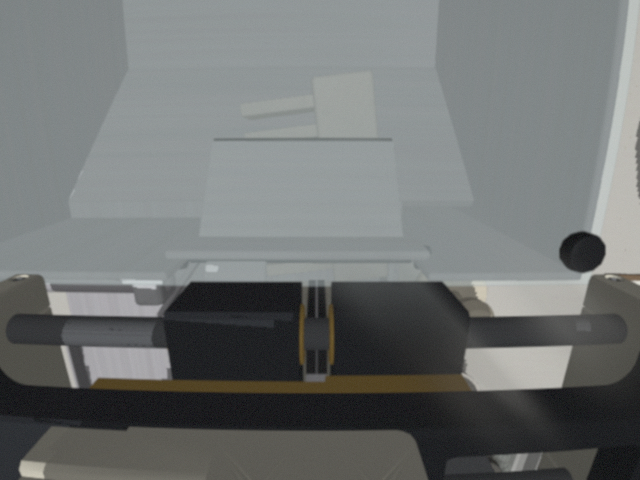

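The comb's mid is about 10 mm past the sill and the force is modest. The arm is compliant (about 5 N/mm), so I push 2.5 mm more for margin, then draw back.

Emit:
apply_moves([
  {"dp": [1.5,0,0],"yaw": 0,"grip": 0},
  {"dp": [2.5,0,0],"yaw": 0,"grip": 0},
  {"dp": [2.5,0,0],"yaw": 0,"grip": 0},
])

```text
time_s: 15.48
tcp_pos: [0.5164, 0.1967, 0.1035]
eef_rot: [-180.0, 0.1, 3.9]
contact_force: [-8.7, 3.2, 5.9]
gripper_width: 0.0003
```

Run:
```python
from h import *
s=get_state();c=capture('wrist');print(s['time_s'],w2b(s['tcp_pos']),s['contact_force'])
save('wrist14',c['color']);np.save('wrist14.npy',c,allow_pickle=True)
```

```text
15.475 [-42.6704561   -5.96427979 103.50913267] [-8.72895492  3.17363441  5.85409596]
```

View pics/wrist14.png

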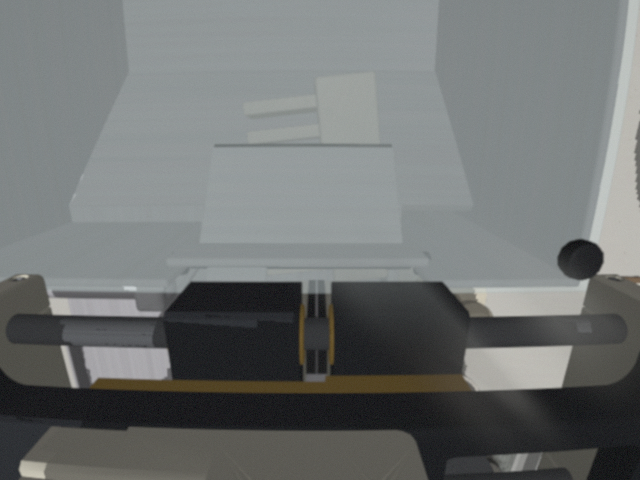

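Still no collision, with the nose at wrist (345,76). Now I draw the hand back slowly so the comb can tip.

Emit:
apply_moves([
  {"dp": [-3,0,0],"yaw": 0,"grip": 0},
  {"dp": [-10,0,0],"yaw": 0,"grip": 0},
  {"dp": [-30,0,0],"yaw": 0,"grip": 0},
  {"dp": [-60,0,0],"yaw": 0,"grip": 0},
  {"dp": [-60,0,0],"yaw": 0,"grip": 0},
  {"dp": [-60,0,0],"yaw": 0,"grip": 0},
  {"dp": [-60,0,0],"yaw": 0,"grip": 0},
  {"dp": [-60,0,0],"yaw": 0,"grip": 0},
  {"dp": [-60,0,0],"yaw": 0,"grip": 0},
  {"dp": [-60,0,0],"yaw": 0,"grip": 0},
])

```text
time_s: 16.77
tcp_pos: [0.4576, 0.1923, 0.1035]
eef_rot: [180.0, 0.0, 3.9]
contact_force: [0.5, 0.3, -0.3]
gripper_width: 0.0002
```

Run:
```python
from h import *
s=get_state();c=capture('wrist');print(s['time_s'],w2b(s['tcp_pos']),s['contact_force'])
save('wrist15',c['color']);np.save('wrist15.npy',c,allow_pickle=True)
c=capture('side');np.save('side15.npy',c,allow_pickle=True)
save('side15c',cv2.resize(c['color'][160:320,255:455],None,fx=4,fy=3.6,interpolation=cv2.INTER_CUBIC))
```

```text
16.775 [-101.67396536   -6.35603504  103.45492772] [ 0.52246064  0.29997965 -0.31316446]
```

View pics/wrist15.png

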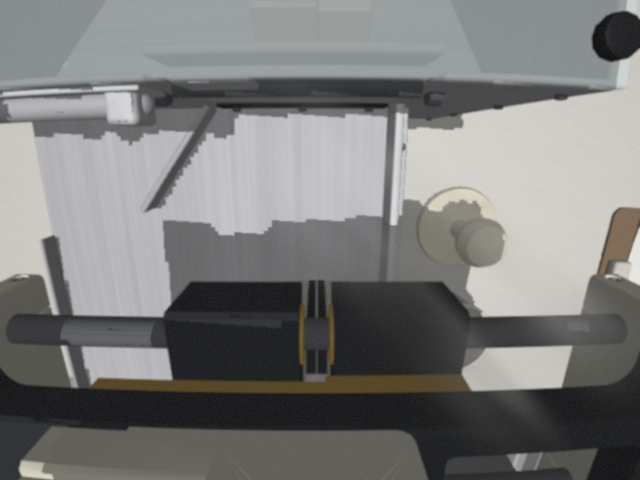

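View pics/side15c.png

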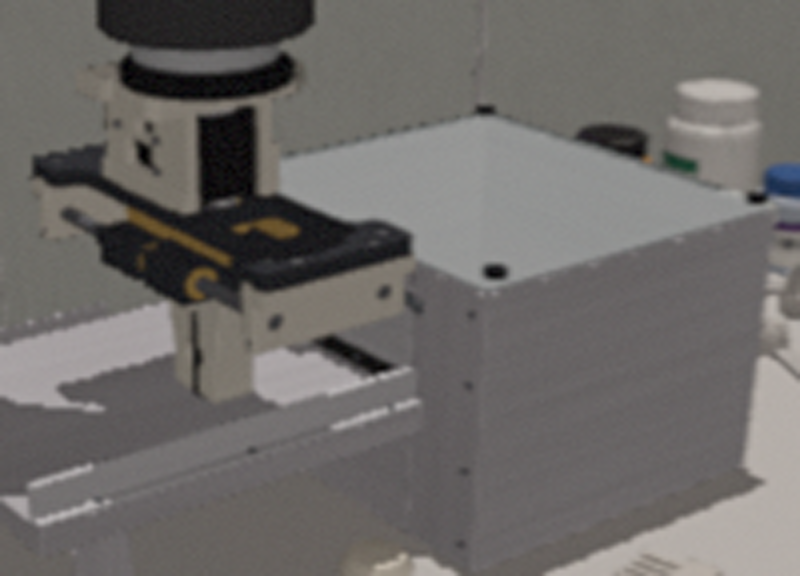

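The deck is empty, the flap's black lip is back at the mouth (side crop (360,352)) and something comb-like shows through the lid at wrist (310,20). I rise, go over to the left of the knob, and check on the way.

Emit:
apply_moves([
  {"dp": [0,0,-55],"yaw": 0,"grip": 0},
  {"dp": [0,0,-111.5],"yaw": 0,"grip": 0},
  {"dp": [30,-50,-111.5],"yaw": 0,"grip": 0},
  {"dp": [58,-92,-111.5],"yaw": 0,"grip": 0},
  {"dp": [86.5,-136,-111.5],"yaw": 0,"grip": 0},
  {"dp": [86.5,-136,-111.5],"yaw": 0,"grip": 0},
  {"dp": [86.5,-136,-111.5],"yaw": 0,"grip": 0},
])

```text
time_s: 17.75
tcp_pos: [0.5341, 0.3337, 0.2143]
eef_rot: [179.9, 0.1, 3.9]
contact_force: [-0.4, -0.3, 0.1]
gripper_width: 0.0004
```

Run:
```python
from h import *
s=get_state();c=capture('wrist');print(s['time_s'],w2b(s['tcp_pos']),s['contact_force'])
save('wrist16',c['color']);np.save('wrist16.npy',c,allow_pickle=True)
c=capture('side');np.save('side16.npy',c,allow_pickle=True)
save('side16c',cv2.resize(c['color'][160:320,255:455],None,fx=4,fy=3.6,interpolation=cv2.INTER_CUBIC))
```

```text
17.75 [-15.68199443 129.50060456 214.34059516] [-0.36986027 -0.29793026  0.05914955]
```

View pics/wrist16.png

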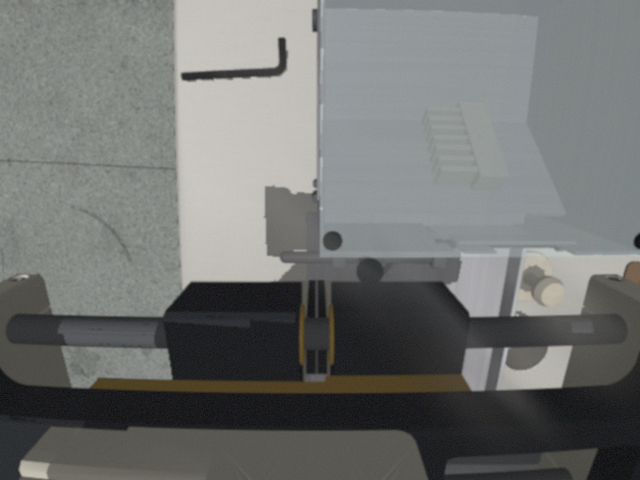

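View pics/side16c.png

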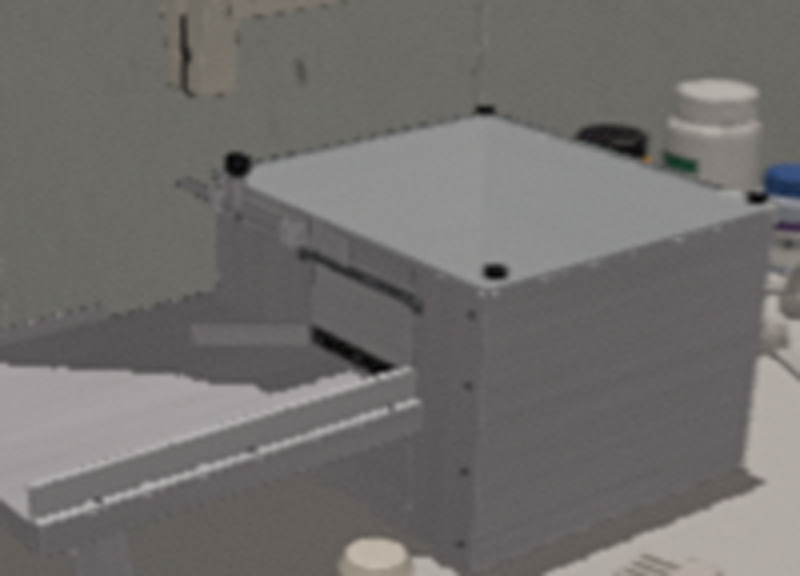

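Emit:
apply_moves([
  {"dp": [0,0,20],"yaw": 0,"grip": 0},
  {"dp": [0,0,38],"yaw": 0,"grip": 0},
  {"dp": [0,0,38],"yaw": 0,"grip": 0},
  {"dp": [0,7,38],"yaw": 0,"grip": 0},
  {"dp": [0,14,38],"yaw": 0,"grip": 0},
  {"dp": [0,21,38],"yaw": 0,"grip": 0},
  {"dp": [0,28,38],"yaw": 0,"grip": 0},
  {"dp": [0,34,38],"yaw": 0,"grip": 0},
  {"dp": [0,38,38],"yaw": 0,"grip": 0},
  {"dp": [0,40,38],"yaw": 0,"grip": 0},
  {"dp": [0,40,38],"yaw": 0,"grip": 0},
])

```text
time_s: 19.23
tcp_pos: [0.5375, 0.2949, 0.1775]
eef_rot: [-179.9, -0.1, 3.9]
contact_force: [-0.9, 4.5, 2.6]
gripper_width: 0.0001
```

Run:
```python
from h import *
s=get_state();print(s['time_s'],w2b(s['tcp_pos']),s['contact_force'],s['moment'])
```

```text
19.225 [-14.95607966  90.57554155 177.46994552] [-0.92310697  4.4992578   2.62434529] [ 1.57151853  0.32943306 -0.00228146]
```

A force of 4.5 N suggests the stop is reached. I back off, rise clear and check.

Emit:
apply_moves([
  {"dp": [0,-12,0],"yaw": 0,"grip": 0},
  {"dp": [0,-14,-50],"yaw": 0,"grip": 0},
  {"dp": [-20,-14,-70],"yaw": 0,"grip": 0},
  {"dp": [-70,-14,-70],"yaw": 0,"grip": 0},
  {"dp": [-115,-14,-70],"yaw": 0,"grip": 0},
  {"dp": [-115,-14,-70],"yaw": 0,"grip": 0},
  {"dp": [-115,-14,-70],"yaw": 0,"grip": 0},
])

```text
time_s: 20.1
tcp_pos: [0.4216, 0.3004, 0.2471]
eef_rot: [180.0, -0.0, 4.0]
contact_force: [0.0, 0.6, -0.2]
gripper_width: 0.0008
```

Run:
```python
from h import *
s=get_state();c=capture('wrist');print(s['time_s'],w2b(s['tcp_pos']),s['contact_force'])
save('wrist17',c['color']);np.save('wrist17.npy',c,allow_pickle=True)
d=capture('side');np.save('side17.npy',d,allow_pickle=True)
save('side17c',cv2.resize(d['color'][160:320,255:455],None,fx=4,fy=3.6,interpolation=cv2.INTER_CUBIC))
b=c['color'][0:250].max(2);m=(b<45).astype(np.uint8);n,l,st,ce=cv2.connectedComponentsWithStats(m)
for i in range(1,n):
    if 40<st[i][4]<1500: print(ce[i],st[i],w2b(onz(c,ce[i],.179,s)).round(1))
w=np.load('wrist16.npy',allow_pickle=True).item()
b=d['color'][195:225,300:340].max(2);m=(b<45).astype(np.uint8);n,l,st,ce=cv2.connectedComponentsWithStats(m)
for i in range(1,n): print('side',ce[i]+[300,195],st[i])
```

```text
20.1 [-130.2249247   103.98129638  247.12187766] [ 0.01885661  0.59060232 -0.20128876]
[602.70334928  57.61244019] [594  50  18  16 209] [ -1.7 -74.9 179. ]
[376.41719078  72.57442348] [365  60  24  26 477] [-15.8  67.7 179. ]
[465.61904762  87.4047619 ] [449  86  37   4  84] [-23.2  12.5 179. ]
side [314.5        205.33333333] [13 10  4  2  6]
side [322.21428571 209.5       ] [20 12  6  6 28]
```

View pics/wrist17.png

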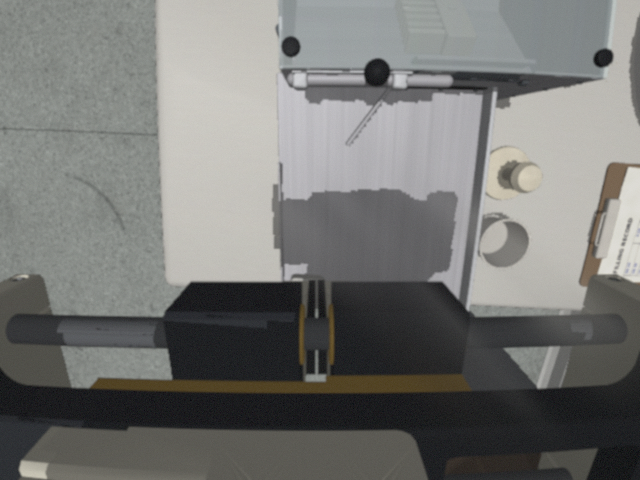

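View pics/side17c.png

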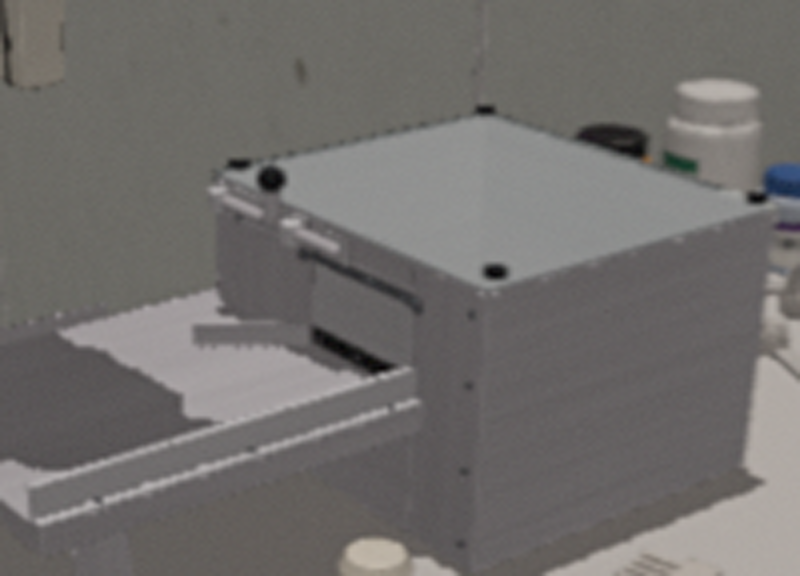

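The knob is back at y of about 68 (wrist (376,73)), which is home. The flap is shut with its lip at side crop (350,350), and the deck is clear. One check of where the comb rests before I hand in.

Run:
```python
from h import *
w=np.load('wrist16.npy',allow_pickle=True).item()
s={'tcp_pos':b2w([-15.68,129.5,214.34]),'eef_rot':[180,0,3.93]}
for z in (.02,.04): print([w2b(onz(w,u,z,s)).round(0) for u in [(459,103),(484,102),(506,187),(426,108),(440,178)]])
t=capture('top');save('top18',cv2.resize(t['color'][75:345,235:425],None,fx=2.2,fy=2.2,interpolation=cv2.INTER_CUBIC))
s2=get_state();print(s2['time_s'],np.abs(s2['qd']).max())
```

```text
[array([95., -8., 20.]), array([ 96., -32.,  20.]), array([ 14., -65.,  20.]), array([89., 24., 20.]), array([23.,  5., 20.])]
[array([93.,  0., 40.]), array([ 94., -23.,  40.]), array([ 17., -54.,  40.]), array([88., 30., 40.]), array([25., 12., 40.])]
20.25 0.24559481468308436
```

View pics/top18.png

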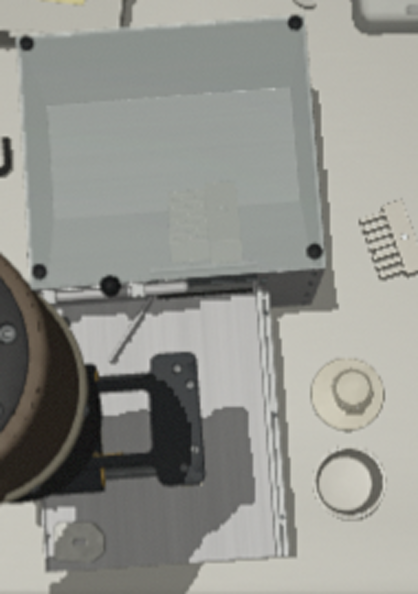

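The comb is seen through the lid at the foot of the ramp (top view (205,225)). I triangulate its middle to be sure of the height.

Run:
```python
from h import *
w=np.load('wrist16.npy',allow_pickle=True).item()
s={'tcp_pos':b2w([-15.68,129.5,214.34]),'eef_rot':[180,0,3.93]}
t=capture('top');np.save('top18.npy',t,allow_pickle=True)
save('w16c',cv2.resize(w['color'][90:200,410:530],None,fx=5,fy=5,interpolation=cv2.INTER_CUBIC))
x=t['color'][150:200,300:355].astype(float);x=(x-x.min())/(x.max()-x.min())*255
save('t18c',cv2.resize(x.astype(np.uint8),None,fx=10,fy=10,interpolation=cv2.INTER_CUBIC))
```

```text
(no output)
```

View pics/w16c.png

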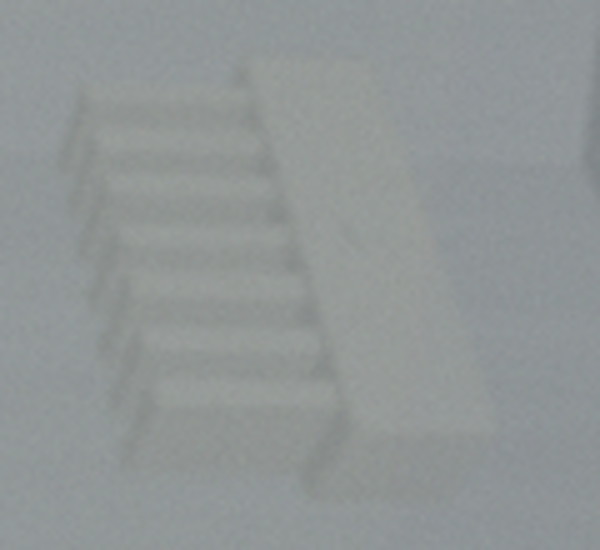

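View pics/t18c.png

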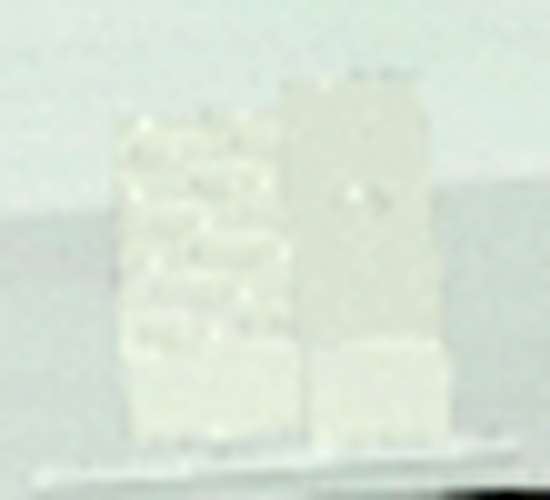

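Run:
```python
from h import *
w=np.load('wrist16.npy',allow_pickle=True).item();t=np.load('top18.npy',allow_pickle=True).item()
s={'tcp_pos':b2w([-15.68,129.5,214.34]),'eef_rot':[180,0,3.93]}
P=[]
for a,b in [((250,62),(283,80)),((370,62),(425,82)),((493,428),(440,342)),((350,428),(303,345))]:
    p=w2b(tri([ray(w,(a[0]/5+410-.4,a[1]/5+90-.4),s),ray(t,(b[0]/10+300-.45,b[1]/10+150-.45))]));P.append(p);print(p.round(1))
P=np.array(P);c=P.mean(0);l=(P[0]+P[1]-P[2]-P[3])/2;y=l/np.linalg.norm(l);x=(P[1]+P[2]-P[0]-P[3]);x-=y*(x@y);x/=np.linalg.norm(x);z=np.cross(x,y)
print(np.linalg.norm(l),x,y,z,'mid',c-16*x-11*z)
```

```text
[94.8 -6.9 22.8]
[ 95.3 -33.7  14.8]
[ 31.1 -31.1  81.5]
[31.5 -6.7 81.8]
89.51949007100282 [-0.09075175 -0.99343818 -0.06960385] [ 0.71178754 -0.01582281 -0.70221659] [ 0.69650745 -0.11327054  0.70855287] mid [56.96051117 -2.4245581  43.54475662]
```

The comb's mid is at x 57, z 44 mm in the box frame. It leans on the chute with its nose at the foot, inside the limits. I hand in.

```bash
python3 -c "
from h import *
print(close_job())"
```

```text
the job is handed in; nothing more can be done
None
```

The comb is in the wash box, the flap has fallen shut, the bolt is home again, and the job is handed in at about 20 s of the 51 s allowed. No verdict came back.

**What I did:** I drew the bolt; the first push left it at only about 25 mm, so I pushed again to the full 30 mm. I nudged the comb sideways towards the fence twice and pushed it end-on until it nosed the flap open. I stopped with its balance point about 10 mm past the sill. When I drew the hand back the comb dropped down the chute and the flap shut. I then pushed the bolt home and moved the hand clear.

**Last checks**
- **Bolt:** the knob is at y 67.7 mm, which is home.
- **Flap:** it looks shut in the side view; I had no direct reading of its angle.
- **Comb:** its middle is at about x 57, z 44 mm, inside the limits. It leans on the chute with its nose at the foot. I took it to be at rest from its position and did not measure its speed.
- **Left alone:** the tamper, cup and clamp dog look unmoved in the pictures.

**What went less well**
- **Askew:** the comb turned roughly 5–10° against the flap, within the allowed 0.3 rad.
- **Force:** the first sideways nudge against the fence reached about 20 N.
- **Teeth:** the pictures show seven teeth on the comb, not the six described.

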